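Prop the vanity case's mirror lid on its stay and put the hairbrush away

TASK

Swing the mirror lid of the dark vanity case right back until it leans on its stop, flip up the brass stay inside the case as far as it goes, then lower the lid gently until it rests on the stay. With the lid propped like that, pick up the light wooden hairbrush and lay it flat, bristles down, in the empty tray of the case, under the lid. Leave the lid propped and the other things on the vanity top where they are.

Things in the scene. Friction and masses are not known exactly. Their poses are not given: they have to be found in the camera images.
- case: Fixed dark lacquered case, open box 170 (x) x 260 (y) x 60 mm high without lid, walls 6 mm. Origin: centre of its underside on the vanity top; +x to the hinge side (turned to the robot's right, the lid opens from its left), +y to the tray side, z up. A 4 mm divider (top at z = 45 mm) at y = -4 mm parts the stay bay (-y) from the empty tray (+y). Inner floor at z = 20 mm.
- lid_hinge (a point): Midpoint of the lid's hinge line, which runs along the case's y axis at the far (+x) rim: 85 mm from the case's centre, 60 mm above the vanity top. Axes as the case's.
- lid (a joint): Lid angle, rad: 0 shut, grows as the front edge rises and swings over to +x; stop at 1.75. Panel 170 x 260 x 10 mm, about 0.3 kg, mirror on its underside, which when shut is level with the hinge line. Free hinge: let go below about 1.5 it falls shut, above about 1.6 it falls back on its stop. Resting on the raised stay it reads 0.85.
- lid_tab (a point): Grip centre of the brass pull tab on the middle of the lid's free edge: 195 mm from the hinge line (25 mm beyond the edge) and 5 mm to the lid's top side. Tab 34 mm wide (case y), 10 mm thick, ends 11 mm farther out; shut, 65 mm above the vanity top. Pinch its 34 mm width from above at any lid angle; it pivots between the fingers. Axes: x to the hinge, y along it, z out of the lid's top.
- stay (a joint): Stay angle, rad: 0 folded flat along the case's +y, 1.57 upright, stop at 1.85 (leaning outwards, to -y). Free hinge, about 50 g: let go clearly past upright it falls over to its stop and stands there, let go before upright it falls flat. Carried round by a pinch it lags up to 0.2 rad as it slips in the fingers (least with a light grip), so go a little beyond. At its stop it carries the lid.
- stay_pivot (a point): Pivot of the stay in the -y bay of the case: case frame x = +15, y = -106, z = 48 mm. The stay turns about the case's x axis. Axes as the case's.
- stay_grip (a point): Centre of the brass finger stud through the stay, 65 mm from its pivot: a cylinder 20 mm long (case x), 12 mm thick. Stay: brass bar 10 x 8 mm, white 14 mm ball at its end, ball centre 85 mm from the pivot. Folded, it lies 28 mm above the bay's floor, 12 mm below the rim, clear on both sides; pinch the stud end to end from above and carry it round the pivot. y along the stay to its tip.
- tray (a point): Centre of the empty tray's floor, 20 mm above the vanity top: case frame x = 0, y = +61 mm. Tray 158 (case x) x 126 mm (case y); outer walls rise 40 mm above this floor. The propped lid's front edge overhangs the tray's middle about 190 mm above the vanity top: the tool must lean about 28 to 40 deg back to the case's front side and reach in under the lid. Axes as the case's.
- brush_center (a point): Centre (half-way up) of the low rectangular light wooden hairbrush without handle, 120 (x) x 34 (y) x 20 mm high, about 60 g, lying bristles down on the vanity top at the left or right of the case; solid enough to be gripped across its 34 mm width. x along its length, z up.
- dish: Bystander: gold-tone round earring dish with two hoops, diameter 92 mm, 16 mm high; origin centre of underside.
- tumbler: Bystander: black ceramic tumbler, diameter 76 mm, 100 mm high; origin centre of underside.
- shaving_stand: Bystander: chrome shaving stand, foot diameter 84 mm, 155 mm high; origin centre of underside.
- cream_jar: Bystander: white jar with a brass lid, diameter 56 mm, 45 mm high; origin centre of underside.
- comb: Bystander: flat rectangular wooden comb 90 x 32 x 8 mm; origin centre of underside.
- soap_pump: Bystander: amber pump bottle, diameter 68 mm, 173 mm high; origin centre of underside.
- scent: Bystander: clear square flask with a brass cap, 50 x 35 x 96 mm; origin centre of underside.
Things that resemble listed ones, but are neither listed nor needed, are in the scene too. There is more than one size of the part that bears brush_center; the job needs the smallest.

How it is judged:
On the way, in this order (a step that is already met when the one before it is completed fails the run):
1. the lid leans back near its stop (value of joint lid above 1.6 rad), for 0.2 s.
2. the stay stands up near its stop while the lid is still back (value of joint stay above 1.7 rad and value of joint lid above 1.4 rad), for 0.2 s.
3. the lid has come to rest on the raised stay (value of joint stay above 1.7 rad and value of joint lid between 0.79 and 0.91 rad and velocity of joint lid between -0.1 and 0.1 rad/s and contact force between the fingers and anything else below 0.1 N), for 0.2 s.
4. the hairbrush is off the vanity top while the lid is propped (height (world z) of brush_center above 0.04 m and value of joint lid between 0.79 and 0.91 rad), for 0.1 s.
At the end, for the whole second after the job is handed in: The lid rests propped on the raised stay (lid angle 0.79 to 0.91 rad, stay above 1.7 rad), and the hairbrush lies still and flat, bristles down (within 0.12 rad) on the tray's floor, its centre less than 15 mm above that floor (value of joint lid between 0.79 and 0.91 rad and value of joint stay above 1.7 rad and x of brush_center in the frame of tray between -0.065 and 0.065 m and y of brush_center in the frame of tray between -0.065 and 0.065 m and z of brush_center in the frame of tray below 0.015 m and angle between brush_center's own z axis and vertical below 0.12 rad and linear speed of hairbrush below 0.02 m/s); the robot touches nothing.
It fails at once if the lid is let fall (it turns towards shut faster than 2.5 rad/s) (velocity of joint lid below -2.5 rad/s).
It fails at once if a bystander is moved by more than 30 mm (distance of any of dish, tumbler, shaving_stand, cream_jar, comb, soap_pump, scent from where it was at the start of the episode above 0.03 m).
It also fails if it takes over 72 s, if anything falls off the work surface, if the arm or the gripper's body presses on something with over 40 N, if the wrist force passes 120 N, or if a joint passes its speed limit or range.

ROBOT

A 6-joint arm with a two-finger parallel gripper is mounted at the origin on the work surface. World frame = base frame: x ahead of the robot, y to its left, z up, the work surface at z = 0. Lengths are in m, angles in rad, forces in N, time in s.
With the tool pointing down it reaches from about 0.25 to 0.775 m from the base axis. Payload 4 kg.
Tool frame: the origin (TCP) lies at the centre of the arm's flange, where the gripper is bolted on; the fingertips stand ahead of it and the grasp point (between the pads) lies 180 mm ahead of it (robot.tcp_to_tips is the z of the fingertips in the tool frame, in m); z points along the fingers, y is the direction in which the jaws open and shut (so a half turn about z gives the same grasp; the last joint's range is limited). The gripper opens to 94 mm and grips with 3 to 60 N. Pads are 16 mm wide; open, the fingers measure 119 mm over their backs; the gripper's body (75 mm by 177 mm) begins 78 mm behind the grasp point.
Start: joints at [1.095, 0.087, 1.371, -0, 1.684, -0.103], TCP at [0.2, 0.512, 0.405] pointing down, gripper open.
Joint ranges: [-3.1, 3.1], [-0.76, 2.03], [0.27, 2.55], [-1.08, 4.22], [0.17, 2.65], [-2.57, 2.57]. Speed limits (rad/s): [2.79, 2.79, 3.14, 3.14, 3.14, 3.14].

INTERFACE

Orientations are given as [roll, pitch, yaw] about the fixed x, y, z axes, in that order (R = Rz(yaw) Ry(pitch) Rx(roll)).
In Python, from bench import robot gives the robot as it stands.
- The arm moves only by the tool move_arm, never from a script. Its argument "increments" is a list that holds one entry, the list of rows, each a list of 7 numbers: the opening, from 0 (shut) to 1 (fully open), then the shift along the tool's x, y, z as a fraction of full scale, then the turn, a rotation vector about the tool's x, y, z as a fraction of full scale. In form: [[[jaw, dx, dy, dz, rx, ry, rz], ...]]. A call has 1 to 8 rows; each row is the pose to reach, as a shift and turn from the pose commanded when the call began, along the tool's axes at that moment; what a row does not reach only later rows make up. Full scale, the value 1, is 0.1 m for a shift and pi/2 rad for a turn. A row lasts 1/12 s, in which the tool goes at most 41.7 mm and 7.16 degrees, less where a joint would pass 70% of its speed; a pose out of reach is approached as far as the arm can. A call with a number of a shift or a turn outside -1 to 1 is refused whole. A call with a gripper value outside its range is refused whole. The fingers move at their own pace and stop on an object; the grip force is fixed at half the most. Time passes only in rows, so rows that repeat a pose let the fingers close. It gives the time, the measured TCP pose, the force and the opening at its end, in the units of the state.
- robot.get_obs(): the state, without advancing time (a new reading comes with each control period).
- robot.snapshot(name): name is "side" or "top" or "wrist"; returns (picture, depth): 384x512x3 uint8, red, green, blue; 384x512 float32, m along the optical axis (not along the pixel's ray), 0 where there is no reading.
- robot.camera_params(name): a dict with "mtx" (3x3 intrinsics, pixels), "R" (3x3) and "t" (3): a world point X has camera coordinates R X + t. Camera axes: x right, y down, z forward; pixel columns grow to the right and rows downward; lengths in m; the calibration is good to about 2 mm. A picture is of the moment at which its call begins: read the wrist's pose just before it. camera_params takes no time and is no camera call; for the wrist camera it gives the pose at the moment of the call.
- robot.close_job(): hands the job in, once; it reports no verdict.
The state is a dict: "time": time; "joint_positions": joint angles; "qvel": joint speeds; "joint_torque": joint torques, N m; "tool_pos": TCP position; "ee_rot": TCP orientation; "wrist_force": force on the tool from outside, world axes, zero at the start; "wrist_torque": the same for the moment, N m; "width": finger opening in m.
Only numpy, scipy, OpenCV 4.12 (cv2) and the standard library are available. Lean on these libraries where they do the work, as an engineer would, in place of code of your own. Each camera call takes 0.05 s, during which the arm holds its last target.

## Working session

There is one attempt and no reset: what is moved stays moved. The work goes in short steps, Python scripts to look and compute and a tool call to move; the robot and the scene stay as the last step left them, time stands still between calls to the robot, and variables do not carry over. Pictures are saved under pics/ and viewed, and the job is handed in when it is done.

Besides the shell and the picture viewer there is one more tool, called after ">>>" by a JSON object that holds its "name" and its "arguments", one argument or row to a line. move_arm: Moves the arm, as the interface text tells. Its arguments: {"type":"object","properties":{"increments":{"type":"array","items":{"type":"array","items":{"type":"array","items":{"type":"number","minimum":-1,"maximum":1}}}}},"required":["increments"]}

```bash
ls; mkdir -p pics; python3 - <<'E'
from bench import robot
import cv2,numpy as np
print(robot.get_obs(), robot.tcp_to_tips)
for n in ["side","top","wrist"]:
    p=robot.camera_params(n);print(n,p)
    im,d=robot.snapshot(n)
    cv2.imwrite(f"pics/{n}0.png",im[:,:,::-1]);np.save(f"pics/{n}0.npy",d)
E
```

```text
pics
{'time': 0.0, 'joint_positions': array([ 1.09487572e+00,  8.79792370e-02,  1.37222810e+00,  1.16982339e-05,
        1.68360016e+00, -1.03134240e-01]), 'qvel': array([-0.00084831, -0.00063378,  0.0014774 ,  0.00012676, -0.00075458,
        0.00136522]), 'joint_torque': array([ 1.65350044e-03, -3.40170157e+01, -3.02434766e+01,  7.18126190e-02,
        3.28050368e-02, -1.50025194e-04]), 'tool_pos': array([0.20028954, 0.51212449, 0.40350372]), 'ee_rot': array([-3.13939078e+00, -2.39585907e-04,  2.76880733e+00]), 'wrist_force': array([-0.53817296,  0.4204676 , -0.8368509 ]), 'wrist_torque': array([-0.00963454,  0.00950844,  0.04061646]), 'width': 0.09387989166481152} 0.1992
side {'mtx': array([[347.09819473,   0.        , 254.53173204],
       [  0.        , 347.09819473, 187.27120417],
       [  0.        ,   0.        ,   1.        ]]), 'R': array([[ 0.87789363, -0.47875503, -0.00981811],
       [-0.32781721, -0.58592057, -0.74110253],
       [ 0.34905393,  0.65382774, -0.67132008]]), 't': array([-0.41420077,  0.21903378,  1.08789334])}
top {'mtx': array([[353.93971659,   0.        , 260.114599  ],
       [  0.        , 353.93971659, 191.02526183],
       [  0.        ,   0.        ,   1.        ]]), 'R': array([[-0.02160406, -0.99954831, -0.02089118],
       [-0.98125576,  0.02520185, -0.19105495],
       [ 0.19149515,  0.01637203, -0.981357  ]]), 't': array([0.00686183, 0.45803782, 0.99067242])}
wrist {'mtx': array([[333.23132254,   0.        , 254.64789105],
       [  0.        , 333.23132254, 192.13003163],
       [  0.        ,   0.        ,   1.        ]]), 'R': array([[ 0.36360364,  0.93155299, -0.00119443],
       [ 0.90341036, -0.35230565,  0.24439812],
       [ 0.22724899, -0.08994311, -0.96967424]]), 't': array([-0.54966056, -0.02518402,  0.39046662])}
```

View pics/top0.png

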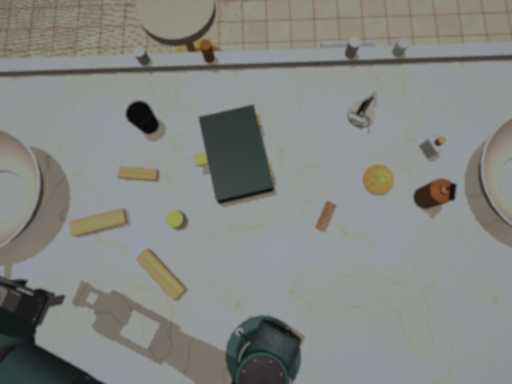

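View pics/side0.png

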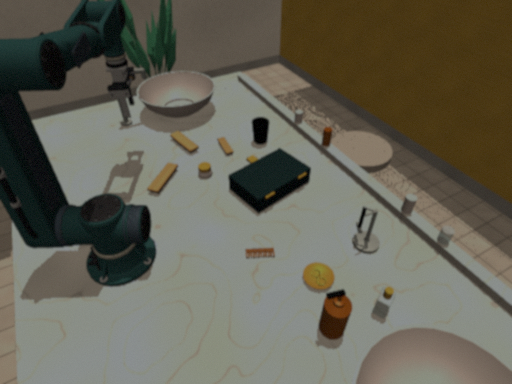

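View pics/wrist0.png

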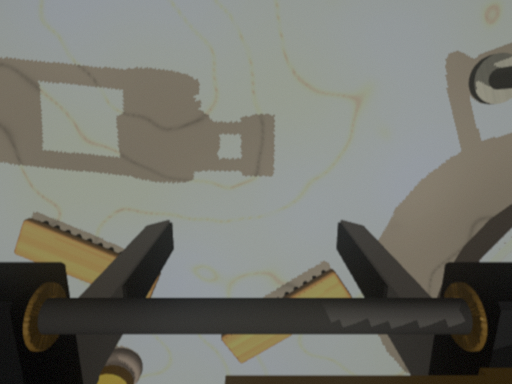

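The top view shows the case at about (236,153), with its tab on the left at (201,159). There are three brushes at about (138,174), (98,222) and (162,274), and the one at (138,174) looks smallest. Next I'll measure them.

```bash
cat > h.py <<'E'
import numpy as np,cv2
from bench import robot
from scipy.spatial.transform import Rotation as Ro
def ray(p,uv,z):
    K,R,t=p['mtx'],p['R'],p['t']
    uv=np.atleast_2d(np.array(uv,float))
    d=np.linalg.solve(K,np.c_[uv,np.ones(len(uv))].T).T@R   # world dirs
    c=-R.T@t
    return c+d*((z-c[2])/d[:,2])[:,None]
def proj(p,X):
    X=np.atleast_2d(X);c=X@p['R'].T+p['t'];q=c@p['mtx'].T
    return q[:,:2]/q[:,2:]
E
python3 - <<'E'
from h import *
p=robot.camera_params("top");im=cv2.imread("pics/top0.png");d=np.load("pics/top0.npy")
hsv=cv2.cvtColor(im,cv2.COLOR_BGR2HSV)
def rects(mask,z,amin):
    cs,_=cv2.findContours(mask,cv2.RETR_EXTERNAL,cv2.CHAIN_APPROX_NONE)
    for c in cs:
        if cv2.contourArea(c)<amin: continue
        X=ray(p,c[:,0,:],z)[:,:2]
        r=cv2.minAreaRect((X*1000).astype(np.float32))
        print(c[:,0].mean(0).round(),"c",np.round(r[0],1),"size",np.round(r[1],1),"ang",round(r[2],1), hsv[int(c[:,0,1].mean()),int(c[:,0,0].mean())])
y=cv2.inRange(hsv,(12,70,80),(35,255,255));y[:80]=0
print("yellow z=.02");rects(y,0.02,30)
g=cv2.inRange(hsv,(0,0,0),(180,255,75));g[:80]=0;g[220:]=0;g[:,:180]=0;g[:,300:]=0
print("lid z=.07");rects(g,0.07,300)
cv2.imwrite("pics/m.png",np.hstack([y,g]))
# tab colour
t=y.copy();t[:,:185]=0;t[:,215:]=0;print("tab z=.07");rects(t,0.07,20)
z=im[95:215,185:285];cv2.imwrite("pics/z.png",cv2.resize(z,None,fx=6,fy=6,interpolation=cv2.INTER_NEAREST)[:600])
print(d[150,236],d[174,138])
def dep(u,v):
    c=np.linalg.solve(p['mtx'],[u,v,1])*d[v,u];return p['R'].T@(c-p['t'])
print(dep(236,150),dep(138,174),dep(201,159))
E
```

```text
yellow z=.02
[161. 274.] c [227.1 288.3] size [161.7  45.7] ang 44.0 [ 23  99 147]
[175. 219.] c [384.9 249.3] size [51.  47.6] ang 88.6 [ 32 118 153]
[ 98. 222.] c [380.7 480.3] size [ 45.7 164.5] ang 12.8 [ 25  94 146]
[325. 216.] c [ 384.6 -194.8] size [26.8 82.8] ang 66.0 [ 12 113 122]
[440. 190.] c [ 450.3 -533.9] size [57. 68.] ang 75.8 [ 13 147  90]
[138. 173.] c [527.2 368.4] size [117.8  32.4] ang 85.1 [ 21 105 146]
[378. 179.] c [ 490.7 -357. ] size [89.7 86. ] ang 88.4 [ 24 124 134]
[201. 159.] c [566.9 175. ] size [34.9 37. ] ang 13.1 [ 32 118 153]
[441. 140.] c [ 607.8 -558.7] size [17.1 20.6] ang 38.9 [ 23 134 146]
lid z=.07
[236. 154.] c [567.   64.5] size [268.3 164.5] ang 11.8 [83 47 65]
tab z=.07
[201. 159.] c [552.1 165.6] size [33.2 35.2] ang 13.1 [ 32 118 153]
1.0360988 1.0781434
[0.57766795 0.06359198 0.06749361] [0.52527586 0.36724829 0.01949285] [0.55235368 0.16559775 0.07027014]
```

View pics/z.png

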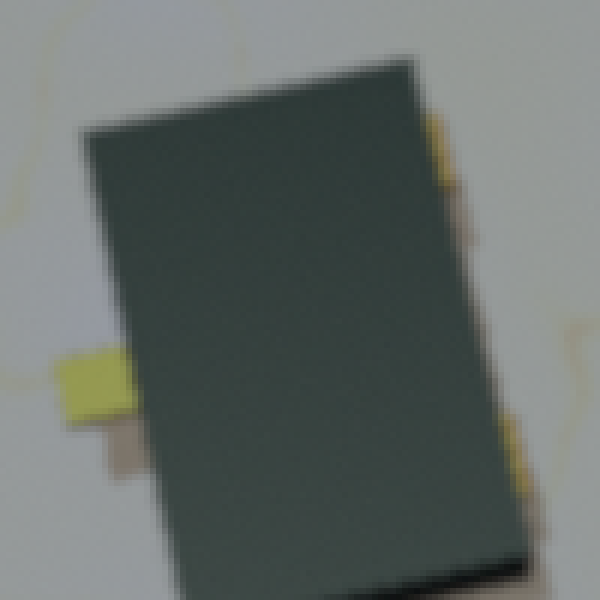

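```bash
cat > meas.py <<'E'
from h import *
p=robot.camera_params("top");im=cv2.imread("pics/top0.png")
print("cam",-p['R'].T@p['t'])
hsv=cv2.cvtColor(im,cv2.COLOR_BGR2HSV)
g=cv2.inRange(hsv,(0,0,0),(180,255,95));g[:80]=0;g[220:]=0;g[:,:185]=0;g[:,300:]=0
cs,_=cv2.findContours(g,cv2.RETR_EXTERNAL,cv2.CHAIN_APPROX_NONE);c=max(cs,key=cv2.contourArea)
X=ray(p,c[:,0,:],0.07)[:,:2]*1000
r=cv2.minAreaRect(X.astype(np.float32));bp=cv2.boxPoints(r);print(r,bp)
def edge(a,b):
    a,b=np.array(a),np.array(b);u=(b-a)/np.linalg.norm(b-a);n=np.array([-u[1],u[0]])
    s=(X-a)@u;dd=(X-a)@n;L=np.linalg.norm(b-a)
    m=(s>.1*L)&(s<.9*L)&(abs(dd)<7)
    v=cv2.fitLine(X[m].astype(np.float32),cv2.DIST_HUBER,0,.01,.01).ravel();return v[2:],v[:2],m.sum()
s=bp[np.argsort(bp[:,0])]
far=s[2:];near=s[:2];L=lambda q:q[np.argmax(q[:,1])];Rr=lambda q:q[np.argmin(q[:,1])]
for n,a,b in [("left",L(near),L(far)),("far",L(far),Rr(far)),("right",Rr(near),Rr(far)),("near",L(near),Rr(near))]:
    P,u,k=edge(a,b);print(n,P.round(1),"deg",round(np.degrees(np.arctan2(u[1],u[0])),2),k)
E
python3 meas.py
```

```text
cam [ 0.25989154 -0.02090399  1.05985706]
((566.8037719726562, 64.49910736083984), (272.58502197265625, 170.41392517089844), 11.860804557800293) [[415.90814  119.87404 ]
 [450.93414  -46.90152 ]
 [717.6994     9.124176]
 [682.6734   175.89973 ]]
left [549.4 144.9] deg 12.03 70
far [698.6  92.8] deg -78.09 45
right [582.7 -16.4] deg 11.85 70
near [435.7  35.5] deg -77.63 47
```

```bash
cat >> h.py <<'E'
A=np.radians(12.0)
XH=np.array([np.sin(A),-np.cos(A),0]);YH=np.array([np.cos(A),np.sin(A),0]);ZH=np.array([0,0,1.])
C=np.array([.5734,.0654,0])
def case(x,y,z): return C+(x*XH+y*YH+z*ZH)/1000
def tab(phi):
    return case(85,0,60)+.195*(-np.cos(phi)*XH+np.sin(phi)*ZH)+.005*(np.sin(phi)*XH+np.cos(phi)*ZH)
def Rtool(jaw,zt):
    zt=zt/np.linalg.norm(zt);jaw=jaw-zt*(jaw@zt);jaw/=np.linalg.norm(jaw);return np.c_[np.cross(jaw,zt),jaw,zt]
def go(grasp,jaw=None,zt=np.array([0,0,-1.]),n=1):
    """print increments from the measured pose to a grasp-point pose"""
    o=robot.get_obs();R0=Ro.from_euler('xyz',o['ee_rot']).as_matrix()
    R1=R0 if jaw is None else Rtool(np.array(jaw,float),np.array(zt,float))
    if jaw is not None and (R1[:,1]@R0[:,1])<0: R1=R1@np.diag([-1,-1,1])
    t=np.array(grasp)-.18*R1[:,2]
    d=R0.T@(t-o['tool_pos']);rv=Ro.from_matrix(R0.T@R1).as_rotvec()
    print("t",round(o['time'],2),"frac shift",(d*10).round(3),"turn",(rv/(np.pi/2)).round(3),"| mm",round(np.linalg.norm(d)*1000,1),"deg",np.degrees(np.linalg.norm(rv)).round(1),"q",o['joint_positions'].round(2),"F",o['wrist_force'].round(1),"w",round(o['width'],4))
E
python3 - <<'E'
from h import *
print(tab(0),tab(1.75))
go(tab(0)+[0,0,.1],YH)
p=robot.camera_params("top");print("tumbler",ray(p,[[149,130]],0),ray(p,[[137,110]],.1))
E
```

```text
[0.55052971 0.17299624 0.065     ] [ 0.599322   -0.0565534   0.25098603]
t 0.15 frac shift [-4.497 -1.882  0.59 ] turn [-0.001  0.     0.629] | mm 491.1 deg 56.6 q [ 1.09  0.09  1.37  0.    1.68 -0.1 ] F [-0.2 -0.   0.1] w 0.0939
tumbler [[0.67339148 0.34573775 0.        ]] [[0.69696916 0.34874439 0.1       ]]
```

>>> {"name": "move_arm", "arguments": {
  "increments": [
    [[1,-0.3,-0.125,0,0,0,0],[1,-0.7,-0.29,0,0,0,0],[1,-1,-0.42,0,0,0,0]]
  ]
}}

```text
time: 0.4
tool_pos: [0.2788, 0.4357, 0.4041]
ee_rot: [-3.141, 0.0, 2.77]
wrist_force: [-0.6, 0.3, 0.2]
width: 0.0941
```

>>> {"name": "move_arm", "arguments": {
  "increments": [
    [[1,-0.38,-0.16,0,0,0,0],[1,-0.76,-0.32,0,0,0,0],[1,-1,-0.42,0,0,0,0]]
  ]
}}

```text
time: 0.65
tool_pos: [0.3578, 0.3587, 0.4044]
ee_rot: [-3.141, 0.001, 2.767]
wrist_force: [1.0, 0.1, -0.5]
width: 0.0941
```

>>> {"name": "move_arm", "arguments": {
  "increments": [
    [[1,-0.38,-0.16,0,0,0,0],[1,-0.76,-0.32,0,0,0,0],[1,-1,-0.42,0,0,0,0]]
  ]
}}

```text
time: 0.9
tool_pos: [0.4357, 0.2831, 0.4043]
ee_rot: [-3.14, 0.001, 2.766]
wrist_force: [-0.0, 0.6, -1.0]
width: 0.094
```

>>> {"name": "move_arm", "arguments": {
  "increments": [
    [[1,-0.3,-0.12,0.05,0,0,0.07],[1,-0.6,-0.24,0.1,0,0,0.14],[1,-0.8,-0.34,0.2,0,0,0.21],[1,-0.9,-0.38,0.3,0,0,0.28],[1,-1,-0.42,0.3,0,0,0.36],[1,-1,-0.42,0.3,0,0,0.44],[1,-1,-0.42,0.3,0,0,0.52],[1,-1,-0.42,0.3,0,0,0.59]]
  ]
}}

```text
time: 1.57
tool_pos: [0.5119, 0.2097, 0.3739]
ee_rot: [-3.14, -0.0, 1.835]
wrist_force: [-0.7, -0.2, 0.1]
width: 0.0939
```

```bash
python3 - <<'E'
from h import *
go(tab(0)+[0,0,.1],YH)
p=robot.camera_params("wrist");im,d=robot.snapshot("wrist")
cv2.imwrite("pics/w1.png",im[:,:,::-1]);np.savez("pics/w1.npz",d=d,**p)
E
```

```text
t 1.57 frac shift [-0.455  0.278  0.289] turn [-0.001 -0.     0.035] | mm 60.6 deg 3.2 q [0.29 0.1  1.41 0.   1.63 0.02] F [-0.7 -0.2  0.1] w 0.0939
```

View pics/w1.png

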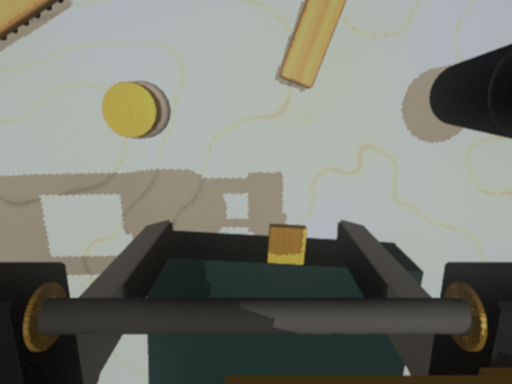

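```bash
python3 - <<'E'
from h import *
p=np.load("pics/w1.npz");P={k:p[k] for k in('mtx','R','t')}
for s in(-17,17):
    print(proj(P,[case(85-206,s,70),case(85-206,s,60),case(85-170,s,70)]).round(0).tolist())
b=np.array([.5272,.3684,.02]);a=np.radians(85.1);u=np.array([np.cos(a),np.sin(a),0]);v=np.array([-u[1],u[0],0])
print("brush",proj(P,[b-.06*u-.017*v,b-.06*u+.017*v,b+.06*u-.017*v,b+.06*u+.017*v]).round(0).tolist())
E
```

```text
[[268.0, 228.0], [267.0, 224.0], [265.0, 264.0]]
[[305.0, 230.0], [304.0, 226.0], [302.0, 266.0]]
brush [[309.0, 92.0], [276.0, 79.0], [361.0, -42.0], [326.0, -58.0]]
```

>>> {"name": "move_arm", "arguments": {
  "increments": [
    [[1,-0.2,0.14,0.1,0,0,0.035],[1,-0.4,0.28,0.29,0,0,0.035],[1,-0.455,0.28,0.29,0,0,0.035],[1,-0.455,0.28,0.29,0,0,0.035]]
  ]
}}

```text
time: 1.95
tool_pos: [0.5511, 0.1726, 0.3437]
ee_rot: [-3.137, 0.0, 1.787]
wrist_force: [-0.4, -0.4, -0.2]
width: 0.0936
```

```bash
python3 - <<'E'
from h import *
go(tab(0),YH)
E
```

```text
t 1.95 frac shift [ 0.005 -0.     0.987] turn [-0.003  0.     0.004] | mm 98.7 deg 0.4 q [ 0.21  0.17  1.4  -0.    1.58 -0.01] F [-0.4 -0.4 -0.2] w 0.0936
```

>>> {"name": "move_arm", "arguments": {
  "increments": [
    [[1,0,0,0.35,0,0,0],[1,0,0,0.7,0,0,0],[1,0,0,0.98,0,0,0],[1,0,0,0.98,0,0,0]]
  ]
}}

```text
time: 2.28
tool_pos: [0.548, 0.174, 0.2416]
ee_rot: [-3.129, -0.001, 1.789]
wrist_force: [-0.5, -0.8, -1.1]
width: 0.094
```

>>> {"name": "move_arm", "arguments": {
  "increments": [
    [[0.3,0,0,0,0,0,0],[0.3,0,0,0,0,0,0],[0.2,0,0,0,0,0,0],[0.2,0,0,0,0,0,0],[0.2,0,0,0,0,0,0],[0.2,0,0,0,0,0,0]]
  ]
}}

```text
time: 2.78
tool_pos: [0.5511, 0.1739, 0.2491]
ee_rot: [3.139, -0.0, 1.787]
wrist_force: [-0.7, 0.0, 0.0]
width: 0.0574
```

>>> {"name": "move_arm", "arguments": {
  "increments": [
    [[0.2,0,0,0.03,0,0,0],[0.2,0,0,0.03,0,0,0],[0.2,0,0,0.03,0,0,0],[0.2,0,0,0.03,0,0,0],[0.2,0,0,0.03,0,0,0],[0.2,0,0,0.03,0,0,0],[0.2,0,0,0.03,0,0,0],[0.2,0,0,0.03,0,0,0]]
  ]
}}

```text
time: 3.45
tool_pos: [0.5514, 0.1738, 0.245]
ee_rot: [3.139, -0.0, 1.787]
wrist_force: [4.7, 1.3, -1.7]
width: 0.0335
```

```bash
python3 - <<'E'
from h import *
o=robot.get_obs();R0=Ro.from_euler('xyz',o['ee_rot']).as_matrix();t0=tab(0)
print(o['tool_pos']+.18*R0[:,2],t0,o['width'],o['wrist_force'])
for ph in np.arange(.1,1.81,.1):
    d=tab(ph)-t0; print(round(ph,2),(R0.T@d*10).round(2))
E
```

```text
[0.55181546 0.17391009 0.06502606] [0.55052971 0.17299624 0.065     ] 0.03348687326633044 [ 4.71401832  1.29465813 -1.74605954]
0.1 [-0.01  0.   -0.19]
0.2 [-0.05  0.   -0.39]
0.3 [-0.1   0.   -0.57]
0.4 [-0.17  0.   -0.76]
0.5 [-0.26  0.   -0.93]
0.6 [-0.37  0.   -1.09]
0.7 [-0.49 -0.   -1.24]
0.8 [-0.63 -0.   -1.38]
0.9 [-0.78 -0.   -1.51]
1.0 [-0.94 -0.   -1.62]
1.1 [-1.11 -0.   -1.71]
1.2 [-1.29 -0.   -1.79]
1.3 [-1.48 -0.01 -1.84]
1.4 [-1.67 -0.01 -1.88]
1.5 [-1.86 -0.01 -1.9 ]
1.6 [-2.06 -0.01 -1.9 ]
1.7 [-2.25 -0.01 -1.88]
1.8 [-2.44 -0.01 -1.84]
```

>>> {"name": "move_arm", "arguments": {
  "increments": [
    [[0.2,0,0,-0.1,0,0,0],[0.2,-0.01,0,-0.24,0,0,0],[0.2,-0.05,0,-0.39,0,0,0],[0.2,-0.1,0,-0.57,0,0,0],[0.2,-0.17,0,-0.76,0,0,0],[0.2,-0.26,0,-0.93,0,0,0]]
  ]
}}

```text
time: 3.95
tool_pos: [0.5569, 0.148, 0.3384]
ee_rot: [3.14, 0.001, 1.787]
wrist_force: [6.8, 0.0, -4.1]
width: 0.0335
```

>>> {"name": "move_arm", "arguments": {
  "increments": [
    [[0.2,-0.11,0,-0.16,0,0,0],[0.2,-0.23,0,-0.31,0,0,0],[0.2,-0.37,0,-0.45,0,0,0],[0.2,-0.52,0,-0.58,0,0,0],[0.2,-0.68,0,-0.69,0,0,0],[0.2,-0.85,0,-0.78,0,0,0]]
  ]
}}

```text
time: 4.45
tool_pos: [0.5747, 0.0651, 0.4155]
ee_rot: [-3.141, -0.002, 1.788]
wrist_force: [4.6, 2.3, -4.6]
width: 0.0335
```

>>> {"name": "move_arm", "arguments": {
  "increments": [
    [[0.2,-0.18,0,-0.08,0,0,0],[0.2,-0.37,0,-0.13,0,0,0],[0.2,-0.56,0,-0.17,0,0,0],[0.2,-0.75,0,-0.19,0,0,0],[0.2,-0.95,0,-0.19,0,0,0]]
  ]
}}

```text
time: 4.87
tool_pos: [0.5944, -0.0274, 0.435]
ee_rot: [-3.14, -0.003, 1.788]
wrist_force: [-0.3, 1.3, -0.8]
width: 0.0336
```

```bash
python3 - <<'E'
from h import *
o=robot.get_obs();R0=Ro.from_euler('xyz',o['ee_rot']).as_matrix()
print(o['tool_pos']+.18*R0[:,2],tab(1.6),tab(1.7),o['width'],o['wrist_force'])
im,d=robot.snapshot("side");cv2.imwrite("pics/s2.png",im[:,:,::-1])
E
```

```text
[ 0.59395251 -0.02692504  0.25499043] [ 0.59329544 -0.02820068  0.25477085] [ 0.5973271  -0.04716816  0.25273042] 0.03361553951558255 [-0.29857878  1.33192628 -0.8230184 ]
```

View pics/s2.png

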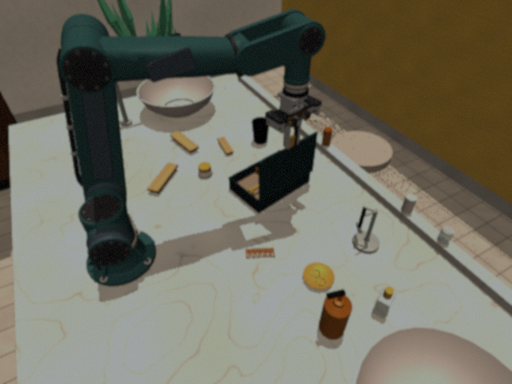

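The lid is up at about 1.6 rad in the picture, with its top edge near (310,145) in the gripper. I'll carry it on to the stop and let go.

>>> {"name": "move_arm", "arguments": {
  "increments": [
    [[0.2,-0.1,0,0.01,0,0,0],[0.2,-0.19,0,0.02,0,0,0],[0.2,-0.27,0,0.04,0,0,0],[0.2,-0.27,0,0.04,0,0,0],[0.2,-0.27,0,0.04,0,0,0],[0.2,-0.27,0,0.04,0,0,0]]
  ]
}}

```text
time: 5.42
tool_pos: [0.6001, -0.0542, 0.4317]
ee_rot: [-3.14, 0.002, 1.787]
wrist_force: [-3.0, -1.4, 5.4]
width: 0.0334
```

>>> {"name": "move_arm", "arguments": {
  "increments": [
    [[0.6,0,0,0,0,0,0],[0.6,0,0,0,0,0,0],[0.6,0,0,0,0,0,0],[0.6,0,0,0,0,0,0],[0.6,0,0,-0.3,0,0,0],[0.6,0,0,-0.5,0,0,0]]
  ]
}}

```text
time: 5.92
tool_pos: [0.6009, -0.0537, 0.4798]
ee_rot: [-3.138, -0.001, 1.787]
wrist_force: [0.4, 0.2, 0.3]
width: 0.0563
```

```bash
python3 - <<'E'
from h import *
go(case(15,-41,150),XH)
for n in["side","top"]:
    im,d=robot.snapshot(n);cv2.imwrite(f"pics/{n}3.png",im[:,:,::-1])
E
```

```text
t 5.92 frac shift [ 1.073 -0.419  1.5  ] turn [-0.001 -0.002 -0.995] | mm 189.1 deg 89.6 q [-0.18  0.21  1.09  0.    1.85 -0.4 ] F [0.4 0.2 0.3] w 0.0563
```

View pics/side3.png

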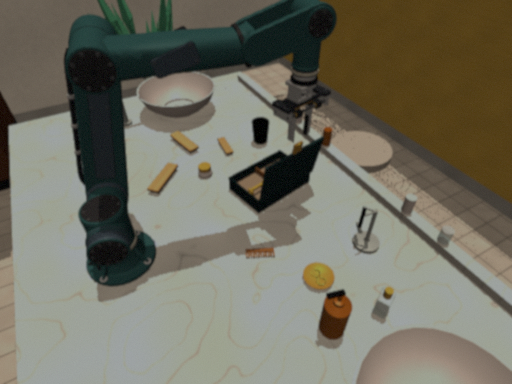

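View pics/top3.png

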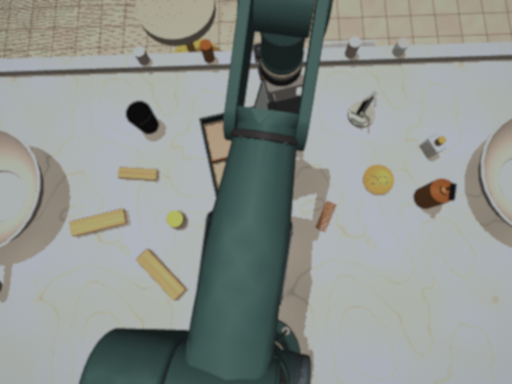

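>>> {"name": "move_arm", "arguments": {
  "increments": [
    [[0.6,0.3,-0.1,0,0,0,-0.07],[0.6,0.6,-0.2,0,0,0,-0.14],[0.6,1,-0.3,0,0,0,-0.21],[0.6,1,-0.4,0,0,0,-0.28],[0.6,1,-0.4,0,0,0,-0.35],[0.6,1,-0.4,0,0,0,-0.42],[0.6,1,-0.4,0,0,0,-0.49],[0.6,1,-0.4,0,0,0,-0.55]]
  ]
}}

```text
time: 6.68
tool_pos: [0.5402, 0.0355, 0.4791]
ee_rot: [-3.141, -0.002, 2.657]
wrist_force: [-0.1, -1.0, -1.1]
width: 0.0562
```

```bash
python3 - <<'E'
from h import *
zt=np.sin(np.radians(10))*XH-np.cos(np.radians(10))*ZH
go(case(15,-41,160),XH,zt)
E
```

```text
t 6.68 frac shift [0.262 0.283 1.418] turn [ 0.106 -0.04  -0.441] | mm 147.0 deg 41.0 q [-0.04  0.07  1.25  0.    1.83 -1.13] F [-0.1 -1.  -1.1] w 0.0562
```

>>> {"name": "move_arm", "arguments": {
  "increments": [
    [[0.6,0.05,0.05,0.1,0.016,-0.006,-0.07],[0.6,0.1,0.1,0.3,0.032,-0.012,-0.14],[0.6,0.15,0.15,0.5,0.05,-0.018,-0.21],[0.6,0.26,0.28,0.7,0.066,-0.024,-0.28],[0.6,0.26,0.28,0.9,0.082,-0.03,-0.35],[0.6,0.26,0.28,0.9,0.1,-0.036,-0.41],[0.6,0.26,0.28,0.9,0.106,-0.04,-0.441],[0.6,0.26,0.28,0.9,0.106,-0.04,-0.441]]
  ]
}}

```text
time: 7.35
tool_pos: [0.5302, 0.0726, 0.3885]
ee_rot: [-2.967, -0.001, -2.936]
wrist_force: [-0.3, 0.5, -0.2]
width: 0.0565
```

```bash
python3 - <<'E'
from h import *
zt=np.sin(np.radians(10))*XH-np.cos(np.radians(10))*ZH
go(case(15,-41,130),XH,zt)
P=robot.camera_params("wrist");im,d=robot.snapshot("wrist")
cv2.imwrite("pics/w4.png",im[:,:,::-1]);np.savez("pics/w4.npz",d=d,**P)
for x in(5,25): print(proj(P,[case(x,-35,48),case(x,-47,48)]).round(0).tolist())
print(proj(P,[case(15,-21,48),case(15,-106,48),case(-79,-124,60),case(-79,124,60),case(79,-124,60)]).round(0).tolist())
E
```

```text
t 7.35 frac shift [0.002 0.143 0.8  ] turn [ 0.    -0.001 -0.002] | mm 81.2 deg 0.2 q [ 0.08  0.06  1.44 -0.17  1.62 -1.71] F [-0.3  0.5 -0.2] w 0.0565
[[293.0, 189.0], [293.0, 177.0]]
[[273.0, 188.0], [273.0, 176.0]]
[[282.0, 202.0], [284.0, 115.0], [394.0, 93.0], [370.0, 345.0], [214.0, 95.0]]
```

View pics/w4.png

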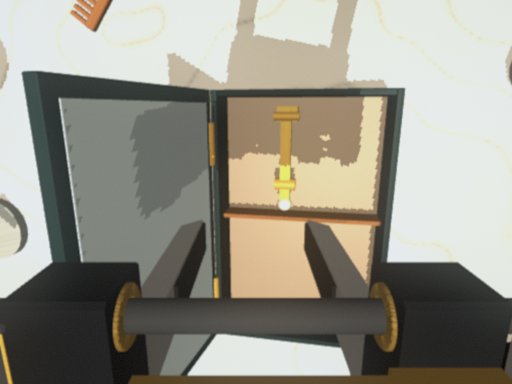

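```bash
python3 - <<'E'
from h import *
zt=np.sin(np.radians(10))*XH-np.cos(np.radians(10))*ZH
go(case(13.5,-39,90),XH,zt)
E
```

```text
t 7.4 frac shift [-0.016  0.229  1.198] turn [ 0.    -0.    -0.004] | mm 121.9 deg 0.3 q [ 0.08  0.06  1.44 -0.17  1.62 -1.71] F [ 0.3 -0.3 -0.5] w 0.0566
```

>>> {"name": "move_arm", "arguments": {
  "increments": [
    [[0.5,0,0.1,0.3,0,0,0],[0.5,-0.01,0.2,0.6,0,0,0],[0.5,-0.015,0.23,0.9,0,0,0],[0.5,-0.015,0.23,1,0,0,0],[0.5,-0.015,0.23,1,0,0,0]]
  ]
}}

```text
time: 7.82
tool_pos: [0.5302, 0.0773, 0.2845]
ee_rot: [-2.968, -0.005, -2.939]
wrist_force: [-1.0, -0.0, 0.2]
width: 0.0467
```

```bash
python3 - <<'E'
from h import *
zt=np.sin(np.radians(10))*XH-np.cos(np.radians(10))*ZH
go(case(13.5,-39,48),XH,zt)
P=robot.camera_params("wrist");im,d=robot.snapshot("wrist")
cv2.imwrite("pics/w5.png",im[:,:,::-1])
print(proj(P,[case(13.5,-39,48),case(13.5,-19,48)]).round(0).tolist())
im,d=robot.snapshot("side");cv2.imwrite("pics/s5.png",im[60:260,180:380,::-1].repeat(3,0).repeat(3,1))
E
```

```text
t 7.82 frac shift [-0.011  0.073  0.588] turn [ 0.001 -0.004 -0.004] | mm 59.3 deg 0.5 q [ 0.09  0.11  1.59 -0.17  1.43 -1.66] F [-1.  -0.   0.2] w 0.0467
[[264.0, 217.0], [264.0, 244.0]]
```

View pics/w5.png

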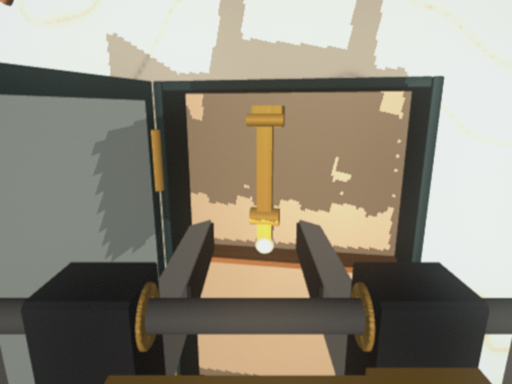

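View pics/s5.png

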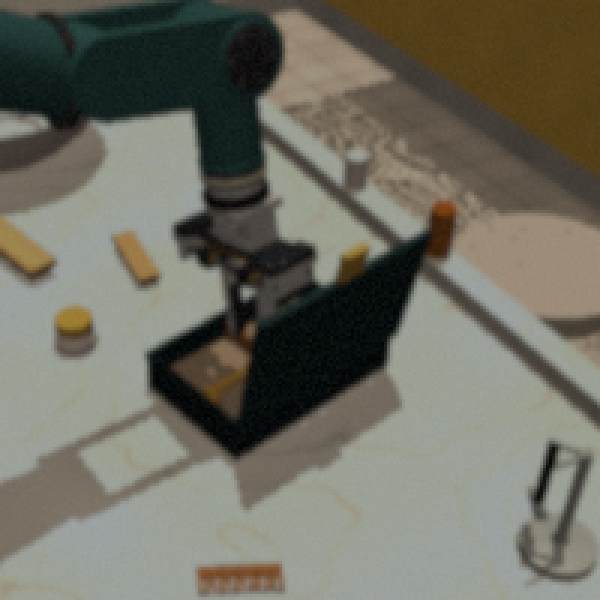

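>>> {"name": "move_arm", "arguments": {
  "increments": [
    [[0.5,-0.01,0.03,0.2,0,0,0],[0.5,-0.01,0.07,0.4,0,0,0],[0.5,-0.01,0.07,0.55,0,0,0],[0.5,-0.01,0.07,0.57,0,0,0],[0.5,-0.01,0.07,0.57,0,0,0],[0.5,-0.01,0.07,0.57,0,0,0]]
  ]
}}

```text
time: 8.42
tool_pos: [0.5339, 0.0751, 0.2333]
ee_rot: [-2.967, 0.006, -2.938]
wrist_force: [0.1, -1.0, -0.2]
width: 0.0471
```

```bash
python3 - <<'E'
from h import *
zt=np.sin(np.radians(10))*XH-np.cos(np.radians(10))*ZH
go(case(13.5,-39,48),XH,zt)
E
```

```text
t 8.42 frac shift [0.024 0.015 0.079] turn [-0.     0.003 -0.004] | mm 8.4 deg 0.5 q [ 0.08  0.16  1.64 -0.18  1.31 -1.65] F [ 0.1 -1.  -0.2] w 0.0471
```

>>> {"name": "move_arm", "arguments": {
  "increments": [
    [[0.45,0,0,0.03,0,0,0],[0.4,0,0,0.03,0,0,0],[0.4,0,0,0.03,0,0,0],[0.4,0,0,0.03,0,0,0]]
  ]
}}

```text
time: 8.75
tool_pos: [0.5332, 0.0746, 0.2286]
ee_rot: [-2.967, 0.004, -2.937]
wrist_force: [0.2, 0.4, 0.8]
width: 0.038
```

```bash
python3 - <<'E'
from h import *
zt=np.sin(np.radians(10))*XH-np.cos(np.radians(10))*ZH
go(case(13.5,-39,48),XH,zt)
E
```

```text
t 8.75 frac shift [0.016 0.01  0.032] turn [ 0.     0.002 -0.004] | mm 3.7 deg 0.4 q [ 0.08  0.16  1.65 -0.18  1.31 -1.65] F [0.2 0.4 0.8] w 0.038
```

>>> {"name": "move_arm", "arguments": {
  "increments": [
    [[0.25,0.016,0.01,0.03,0,0,0],[0.12,0.016,0.01,0.03,0,0,0],[0.12,0.016,0.01,0.03,0,0,0],[0.12,0.016,0.01,0.03,0,0,0],[0.12,0.016,0.01,0.03,0,0,0],[0.12,0.016,0.01,0.03,0,0,0],[0.12,0.016,0.01,0.03,0,0,0],[0.12,0.016,0.01,0.03,0,0,0]]
  ]
}}

```text
time: 9.42
tool_pos: [0.5312, 0.0743, 0.2246]
ee_rot: [-2.966, 0.001, -2.938]
wrist_force: [-0.7, -3.5, -0.2]
width: 0.0196
```

```bash
cat > arc.py <<'E'
from h import *
import sys
o=robot.get_obs();R0=Ro.from_euler('xyz',o['ee_rot']).as_matrix()
g=o['tool_pos']+.18*R0[:,2];rel=g-C
print("grasp case",(rel@XH*1e3).round(1),(rel@YH*1e3).round(1),(g[2]*1e3).round(1),"w",o['width'],"F",o['wrist_force'].round(1))
th0=float(sys.argv[1])
f=lambda a:65*np.array([0,np.cos(a),np.sin(a)])
for a in np.arange(th0+.1,2.06,.1):
    d=f(a)-f(th0);print(round(a,2),(R0.T@((d[1]*YH+d[2]*ZH)/100)).round(3))
E
python3 arc.py 0
```

```text
grasp case 13.9 -39.3 47.3 w 0.019554784360763813 F [-0.7 -3.5 -0.2]
0.1 [ 0.003 -0.011 -0.064]
0.2 [ 0.013 -0.023 -0.127]
0.3 [ 0.029 -0.034 -0.189]
0.4 [ 0.051 -0.044 -0.249]
0.5 [ 0.079 -0.055 -0.307]
0.6 [ 0.113 -0.065 -0.361]
0.7 [ 0.152 -0.074 -0.412]
0.8 [ 0.197 -0.082 -0.459]
0.9 [ 0.245 -0.09  -0.501]
1.0 [ 0.298 -0.097 -0.539]
1.1 [ 0.354 -0.103 -0.571]
1.2 [ 0.414 -0.108 -0.597]
1.3 [ 0.475 -0.112 -0.617]
1.4 [ 0.539 -0.115 -0.631]
1.5 [ 0.603 -0.116 -0.639]
1.6 [ 0.668 -0.117 -0.64 ]
1.7 [ 0.733 -0.117 -0.635]
1.8 [ 0.797 -0.115 -0.624]
1.9 [ 0.859 -0.112 -0.606]
2.0 [ 0.92  -0.108 -0.582]
```

Width is 19.6 mm, so the stud is gripped. Now I'll carry it round.

>>> {"name": "move_arm", "arguments": {
  "increments": [
    [[0.15,0.008,-0.017,-0.09,0,0,0],[0.15,0.029,-0.034,-0.189,0,0,0],[0.15,0.065,-0.05,-0.28,0,0,0],[0.15,0.113,-0.065,-0.361,0,0,0],[0.15,0.175,-0.078,-0.436,0,0,0],[0.15,0.245,-0.09,-0.501,0,0,0],[0.15,0.325,-0.1,-0.556,0,0,0],[0.15,0.414,-0.108,-0.597,0,0,0]]
  ]
}}

```text
time: 10.08
tool_pos: [0.4907, 0.0664, 0.2875]
ee_rot: [-2.968, 0.008, -2.937]
wrist_force: [3.0, 0.3, 2.5]
width: 0.02
```

```bash
python3 arc.py 1.2
```

```text
grasp case 13.0 -79.5 110.2 w 0.020032969910895263 F [3.  0.3 2.5]
1.3 [ 0.061 -0.004 -0.021]
1.4 [ 0.125 -0.007 -0.035]
1.5 [ 0.189 -0.008 -0.043]
1.6 [ 0.254 -0.009 -0.045]
1.7 [ 0.319 -0.009 -0.04 ]
1.8 [ 0.383 -0.007 -0.029]
1.9 [ 0.446 -0.004 -0.012]
2.0 [ 0.506 -0.     0.011]
```

>>> {"name": "move_arm", "arguments": {
  "increments": [
    [[0.15,0.061,-0.004,-0.021,0,0,0],[0.15,0.125,-0.007,-0.035,0,0,0],[0.15,0.189,-0.008,-0.043,0,0,0],[0.15,0.254,-0.009,-0.045,0,0,0],[0.15,0.319,-0.009,-0.04,0,0,0],[0.15,0.383,-0.007,-0.029,0,0,0],[0.15,0.446,-0.004,-0.012,0,0,0],[0.15,0.446,-0.004,-0.012,0,0,0]]
  ]
}}

```text
time: 10.75
tool_pos: [0.4469, 0.0567, 0.2903]
ee_rot: [-2.966, 0.008, -2.938]
wrist_force: [-1.6, 0.5, 14.1]
width: 0.0174
```

```bash
python3 arc.py 1.85
python3 - <<'E'
from h import *
P=robot.camera_params("wrist");im,d=robot.snapshot("wrist")
cv2.imwrite("pics/w6.png",im[:,:,::-1])
E
```

```text
grasp case 13.7 -124.3 113.1 w 0.017443688052169445 F [-1.6  0.5 14.1]
1.95 [0.062 0.003 0.02 ]
2.05 [0.121 0.008 0.046]
```

View pics/w6.png

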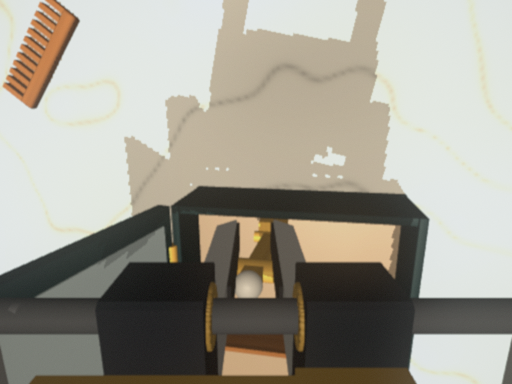

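```bash
python3 - <<'E'
from h import *
P=robot.camera_params("wrist")
for th in np.arange(0.6,2.0,.1):
    print(round(th,1),proj(P,[case(13.5,-104+85*np.cos(th),48+85*np.sin(th)),case(13.5,-104+65*np.cos(th),48+65*np.sin(th))]).round(0).tolist())
E
```

```text
0.6 [[260.0, 369.0], [262.0, 335.0]]
0.7 [[258.0, 371.0], [261.0, 335.0]]
0.8 [[256.0, 371.0], [260.0, 334.0]]
0.9 [[254.0, 369.0], [259.0, 332.0]]
1.0 [[253.0, 365.0], [258.0, 328.0]]
1.1 [[251.0, 359.0], [257.0, 324.0]]
1.2 [[250.0, 352.0], [256.0, 317.0]]
1.3 [[249.0, 342.0], [255.0, 310.0]]
1.4 [[248.0, 330.0], [255.0, 301.0]]
1.5 [[247.0, 316.0], [254.0, 292.0]]
1.6 [[247.0, 301.0], [254.0, 281.0]]
1.7 [[247.0, 284.0], [254.0, 269.0]]
1.8 [[247.0, 266.0], [255.0, 257.0]]
1.9 [[248.0, 248.0], [255.0, 245.0]]
```

>>> {"name": "move_arm", "arguments": {
  "increments": [
    [[0.15,0.05,0,0.015,0,0,0],[0.15,0.1,0,0.035,0,0,0],[0.15,0.1,0,0.035,0,0,0],[0.15,0.1,0,0.035,0,0,0]]
  ]
}}

```text
time: 11.13
tool_pos: [0.4364, 0.0541, 0.282]
ee_rot: [-2.968, -0.001, -2.938]
wrist_force: [-0.5, 0.3, 0.2]
width: 0.0141
```

```bash
python3 arc.py 1.85
python3 - <<'E'
from h import *
P=robot.camera_params("wrist");im,d=robot.snapshot("wrist")
cv2.imwrite("pics/w7.png",im[:,:,::-1])
for th in np.arange(1.6,2.0,.1):
    print(round(th,1),proj(P,[case(13.5,-104+85*np.cos(th),48+85*np.sin(th)),case(13.5,-104+65*np.cos(th),48+65*np.sin(th))]).round(0).tolist())
E
```

```text
grasp case 13.7 -136.7 104.7 w 0.014059039398569647 F [-0.5  0.3  0.2]
1.95 [0.061 0.003 0.021]
2.05 [0.121 0.008 0.048]
1.6 [[244.0, 335.0], [251.0, 311.0]]
1.7 [[244.0, 318.0], [252.0, 299.0]]
1.8 [[244.0, 300.0], [252.0, 287.0]]
1.9 [[245.0, 281.0], [252.0, 274.0]]
```

View pics/w7.png

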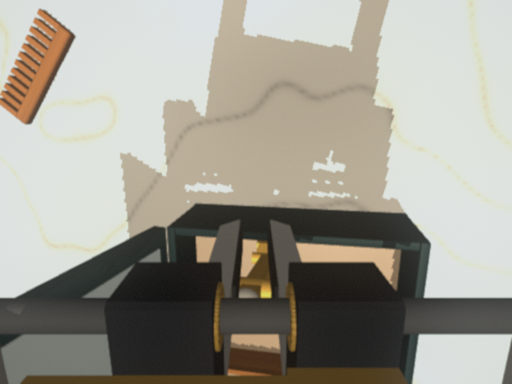

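>>> {"name": "move_arm", "arguments": {
  "increments": [
    [[0.5,0,0,0,0,0,0],[0.5,0,0,0,0,0,0],[0.5,0,0,0,0,0,0],[0.5,0,0,0,0,0,0],[0.5,0,0,-0.3,0,0,0],[0.5,0,0,-0.6,0,0,0],[0.5,0,0,-1,0,0,0],[0.5,0,0,-1,0,0,0]]
  ]
}}

```text
time: 11.85
tool_pos: [0.4348, 0.0718, 0.3897]
ee_rot: [-2.965, 0.017, -2.936]
wrist_force: [1.0, -0.2, 0.6]
width: 0.0467
```

```bash
python3 arc.py 1.85
python3 - <<'E'
from h import *
P=robot.camera_params("wrist");im,d=robot.snapshot("wrist")
cv2.imwrite("pics/w8.png",im[:,:,::-1])
for th in np.arange(1.5,2.0,.1):
    print(round(th,1),proj(P,[case(13.5,-104+85*np.cos(th),48+85*np.sin(th)),case(13.5,-104+65*np.cos(th),48+65*np.sin(th))]).round(0).tolist())
E
```

```text
grasp case -3.5 -131.5 212.5 w 0.046725881968344596 F [ 1.  -0.2  0.6]
1.95 [0.062 0.003 0.02 ]
2.05 [0.121 0.008 0.045]
1.5 [[251.0, 244.0], [255.0, 233.0]]
1.6 [[250.0, 234.0], [255.0, 226.0]]
1.7 [[250.0, 224.0], [255.0, 218.0]]
1.8 [[251.0, 213.0], [255.0, 211.0]]
1.9 [[251.0, 202.0], [256.0, 203.0]]
```

View pics/w8.png

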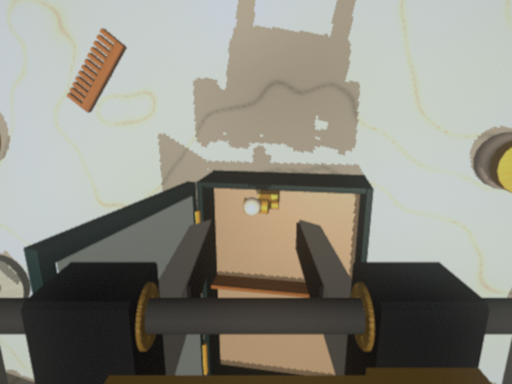

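The stay stands at its stop: the ball at (252,206) fits about 1.86 rad. The lid is still back. Returning to the tab.

>>> {"name": "move_arm", "arguments": {
  "increments": [
    [[0.7,0,0,-0.3,0,0,0.07],[0.7,0,0,-0.7,0,0,0.14],[0.7,0,0,-1,0,0,0.21],[0.7,0,0,-1,0,0,0.28],[0.7,0,0,-1,0,0,0.35],[0.7,0,0,-1,0,0,0.42],[0.7,0,0,-1,0,0,0.5]]
  ]
}}

```text
time: 12.48
tool_pos: [0.4302, 0.088, 0.4788]
ee_rot: [-3.019, 0.124, 2.563]
wrist_force: [0.1, 0.7, -0.1]
width: 0.0657
```

```bash
python3 - <<'E'
from h import *
go(tab(1.75)-.08*XH+[0,0,.08],YH)
E
```

```text
t 12.48 frac shift [-1.667  0.263 -0.151] turn [-0.043  0.105  0.492] | mm 169.4 deg 45.5 q [ 0.13 -0.16  1.47 -0.18  1.82 -0.9 ] F [ 0.1  0.7 -0.1] w 0.0657
```

>>> {"name": "move_arm", "arguments": {
  "increments": [
    [[0.7,-0.2,0.03,-0.02,-0.006,0.015,0.07],[0.7,-0.4,0.06,-0.05,-0.012,0.03,0.14],[0.7,-0.6,0.1,-0.07,-0.018,0.045,0.21],[0.7,-0.8,0.13,-0.09,-0.025,0.06,0.28],[0.7,-1,0.16,-0.1,-0.031,0.075,0.35],[0.7,-1,0.26,-0.15,-0.037,0.09,0.42],[0.7,-1,0.26,-0.15,-0.043,0.105,0.49],[0.7,-1,0.26,-0.15,-0.043,0.105,0.49]]
  ]
}}

```text
time: 13.15
tool_pos: [0.528, 0.0578, 0.5023]
ee_rot: [-3.139, -0.001, 1.787]
wrist_force: [-1.2, 0.5, -0.4]
width: 0.0658
```

```bash
python3 - <<'E'
from h import *
go(tab(1.75)+[0,0,.07],YH)
P=robot.camera_params("wrist");im,d=robot.snapshot("wrist")
cv2.imwrite("pics/w9.png",im[:,:,::-1])
print(proj(P,[tab(1.75)]))
E
```

```text
t 13.15 frac shift [-1.27   0.452  0.011] turn [-0.001 -0.     0.004] | mm 134.8 deg 0.4 q [ 0.    0.05  1.22  0.    1.88 -0.21] F [-1.2  0.5 -0.4] w 0.0658
[[310.65152576 358.04983862]]
```

View pics/w9.png

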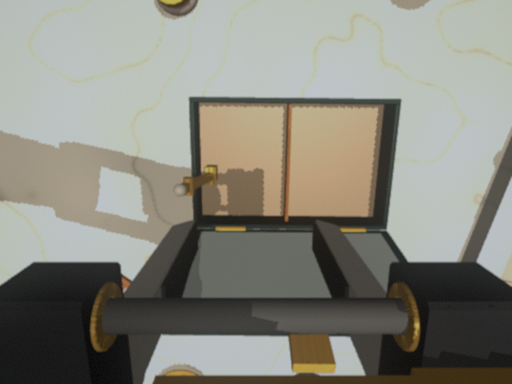

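>>> {"name": "move_arm", "arguments": {
  "increments": [
    [[0.7,-0.35,0.12,0,0,0,0],[0.7,-0.7,0.25,0,0,0,0],[0.7,-1,0.37,0,0,0,0],[0.7,-1,0.45,0,0,0,0]]
  ]
}}

```text
time: 13.53
tool_pos: [0.5941, -0.034, 0.502]
ee_rot: [-3.139, 0.003, 1.786]
wrist_force: [-0.7, 0.1, 0.7]
width: 0.0658
```

>>> {"name": "move_arm", "arguments": {
  "increments": [
    [[0.7,-0.2,0,0,0,0,0],[0.7,-0.26,0,0,0,0,0],[0.7,-0.26,0,0.2,0,0,0],[0.7,-0.26,0,0.4,0,0,0],[0.7,-0.26,0,0.4,0,0,0],[0.7,-0.26,0,0.4,0,0,0]]
  ]
}}

```text
time: 14.03
tool_pos: [0.5979, -0.0544, 0.4628]
ee_rot: [-3.139, -0.001, 1.791]
wrist_force: [0.7, -0.1, 0.1]
width: 0.0657
```

```bash
python3 - <<'E'
from h import *
go(tab(1.75),YH)
im,d=robot.snapshot("side");cv2.imwrite("pics/s10.png",im[60:260,200:400,::-1].repeat(3,0).repeat(3,1))
E
```

```text
t 14.03 frac shift [-0.025  0.01   0.318] turn [-0.002 -0.001  0.007] | mm 31.9 deg 0.6 q [-0.19  0.2   1.13 -0.    1.81 -0.41] F [ 0.7 -0.1  0.1] w 0.0657
```

View pics/s10.png

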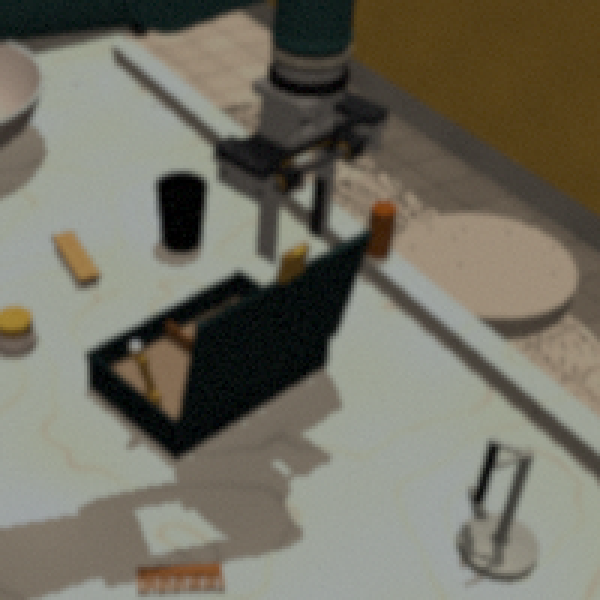

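The fingers straddle the tab at (292,262) of the crop, and the stay is up at (145,370). Descending to pinch.

>>> {"name": "move_arm", "arguments": {
  "increments": [
    [[0.7,-0.02,0.01,0.15,0,0,0],[0.7,-0.02,0.01,0.31,0,0,0],[0.7,-0.02,0.01,0.31,0,0,0],[0.2,-0.02,0.01,0.31,0,0,0],[0.2,-0.02,0.01,0.31,0,0,0],[0.2,-0.02,0.01,0.31,0,0,0],[0.2,-0.02,0.01,0.31,0,0,0],[0.2,-0.02,0.01,0.31,0,0,0]]
  ]
}}

```text
time: 14.75
tool_pos: [0.5998, -0.0568, 0.4342]
ee_rot: [3.14, 0.001, 1.789]
wrist_force: [-0.0, 0.3, 0.3]
width: 0.0356
```

>>> {"name": "move_arm", "arguments": {
  "increments": [
    [[0.2,0,0,0,0,0,0],[0.2,0,0,0,0,0,0],[0.2,0,0,0,0,0,0],[0.2,0,0,0,0,0,0]]
  ]
}}

```text
time: 15.08
tool_pos: [0.5998, -0.0568, 0.4341]
ee_rot: [3.14, 0.001, 1.789]
wrist_force: [0.1, 1.0, 3.5]
width: 0.0334
```

```bash
cat > lid.py <<'E'
from h import *
import sys
o=robot.get_obs();R0=Ro.from_euler('xyz',o['ee_rot']).as_matrix();g=o['tool_pos']+.18*R0[:,2]
print("w",o['width'],"F",o['wrist_force'].round(1))
r=g-case(85,0,60);a=np.arctan2(r[2],-(r@XH))-np.arctan2(5,195);print("est phi",a,"rad",np.hypot(r[2],r@XH),"y",r@YH)
ph0=float(sys.argv[1]) if len(sys.argv)>1 else a
for ph in np.arange(ph0-.1,.7,-.1):
    print(round(ph,2),(R0.T@(tab(ph)-tab(ph0))*10).round(3))
E
python3 lid.py 1.75
```

```text
w 0.033436831657341355 F [0.1 1.  3.5]
est phi 1.7495278393594886 rad 0.19817611819590183 y 0.0007703357630106826
1.65 [ 0.193  0.002 -0.03 ]
1.55 [ 0.387  0.003 -0.041]
1.45 [ 0.582  0.005 -0.033]
1.35 [ 0.775  0.007 -0.005]
1.25 [0.964 0.008 0.043]
1.15 [1.148 0.01  0.108]
1.05 [1.324 0.011 0.192]
0.95 [1.491 0.013 0.293]
0.85 [1.647 0.014 0.41 ]
0.75 [1.79  0.015 0.542]
```

>>> {"name": "move_arm", "arguments": {
  "increments": [
    [[0.2,0.08,0,-0.013,0,0,0],[0.2,0.193,0,-0.03,0,0,0],[0.2,0.32,0,-0.038,0,0,0],[0.2,0.45,0,-0.041,0,0,0],[0.2,0.582,0,-0.033,0,0,0],[0.2,0.71,0.01,-0.016,0,0,0],[0.2,0.84,0.01,0.01,0,0,0],[0.2,0.964,0.01,0.043,0,0,0]]
  ]
}}

```text
time: 15.75
tool_pos: [0.5795, 0.0395, 0.4293]
ee_rot: [3.139, -0.0, 1.79]
wrist_force: [4.5, -0.4, 3.8]
width: 0.0336
```

>>> {"name": "move_arm", "arguments": {
  "increments": [
    [[0.2,0.092,0,0.03,0,0,0],[0.2,0.184,0,0.065,0,0,0],[0.2,0.275,0,0.107,0,0,0],[0.2,0.36,0,0.149,0,0,0],[0.2,0.445,0,0.2,0,0,0],[0.2,0.495,0,0.23,0,0,0],[0.2,0.495,0,0.23,0,0,0]]
  ]
}}

```text
time: 16.33
tool_pos: [0.569, 0.0888, 0.4055]
ee_rot: [3.138, -0.003, 1.792]
wrist_force: [5.7, 3.9, 4.6]
width: 0.0336
```

```bash
python3 lid.py
```

```text
w 0.033636163524790375 F [5.7 3.9 4.6]
est phi 0.961209912537414 rad 0.1983532017886199 y 0.0010815954780370152
0.86 [0.157 0.002 0.116]
0.76 [0.301 0.003 0.247]
```

>>> {"name": "move_arm", "arguments": {
  "increments": [
    [[0.2,0.03,0,0.02,0,0,0],[0.2,0.06,0,0.043,0,0,0],[0.2,0.09,0,0.065,0,0,0],[0.2,0.12,0,0.087,0,0,0],[0.2,0.14,0,0.103,0,0,0],[0.2,0.14,0,0.103,0,0,0],[0.2,0.14,0,0.103,0,0,0]]
  ]
}}

```text
time: 16.92
tool_pos: [0.5661, 0.1018, 0.3958]
ee_rot: [3.138, -0.003, 1.791]
wrist_force: [5.7, 4.9, 3.8]
width: 0.0336
```

```bash
python3 lid.py
```

```text
w 0.03358742379150626 F [5.7 4.9 3.8]
est phi 0.8782196223285611 rad 0.19824568996216407 y 0.0011432933173937995
0.78 [0.147 0.001 0.129]
```

>>> {"name": "move_arm", "arguments": {
  "increments": [
    [[0.2,0.015,0,0.013,0,0,0],[0.2,0.03,0,0.026,0,0,0],[0.2,0.045,0,0.039,0,0,0],[0.2,0.045,0,0.039,0,0,0],[0.2,0.045,0,0.039,0,0,0]]
  ]
}}

```text
time: 17.33
tool_pos: [0.5652, 0.1062, 0.392]
ee_rot: [3.137, -0.003, 1.791]
wrist_force: [5.7, 5.7, 4.9]
width: 0.0336
```

```bash
python3 lid.py
```

```text
w 0.03364315969106117 F [5.7 5.7 4.9]
est phi 0.8484472343210517 rad 0.1982270969233985 y 0.0011559258038785708
0.75 [0.143 0.001 0.133]
```

>>> {"name": "move_arm", "arguments": {
  "increments": [
    [[0.2,0.015,0,0.013,0,0,0],[0.2,0.03,0,0.027,0,0,0],[0.2,0.03,0,0.027,0,0,0],[0.2,0.03,0,0.027,0,0,0]]
  ]
}}

```text
time: 17.67
tool_pos: [0.5645, 0.1086, 0.3901]
ee_rot: [3.137, -0.002, 1.791]
wrist_force: [4.5, 2.6, 6.2]
width: 0.0335
```

```bash
python3 lid.py
python3 - <<'E'
from h import *
im,d=robot.snapshot("side");cv2.imwrite("pics/s11.png",im[60:260,180:380,::-1].repeat(3,0).repeat(3,1))
E
```

```text
w 0.03349761732408067 F [4.5 2.6 6.2]
est phi 0.8333905502441816 rad 0.19821043095573423 y 0.0011777692547580575
0.73 [0.141 0.001 0.135]
```

View pics/s11.png

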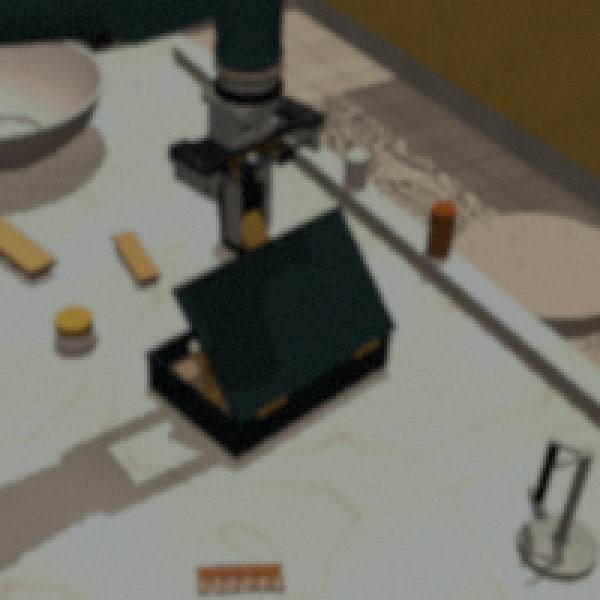

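>>> {"name": "move_arm", "arguments": {
  "increments": [
    [[0.2,0.015,0,0.013,0,0,0],[0.2,0.03,0,0.027,0,0,0],[0.2,0.03,0,0.027,0,0,0],[0.2,0.03,0,0.027,0,0,0]]
  ]
}}

```text
time: 18.05
tool_pos: [0.5639, 0.1105, 0.389]
ee_rot: [3.135, 0.002, 1.79]
wrist_force: [5.3, -0.0, 11.2]
width: 0.0335
```

```bash
python3 lid.py
```

```text
w 0.03346412592759286 F [ 5.3 -0.  11.2]
est phi 0.8249447334557249 rad 0.19825894446094366 y 0.0012355154137301183
0.72 [0.14  0.    0.136]
```

Fz has risen to 11 N, so the lid is resting on the stay. Releasing.

>>> {"name": "move_arm", "arguments": {
  "increments": [
    [[0.3,0,0,0,0,0,0],[0.5,0,0,0,0,0,0],[0.6,0,0,0,0,0,0],[0.6,0,0,0,0,0,0],[0.6,0,0,0,0,0,0],[0.6,0,0,-0.2,0,0,0],[0.6,0,0,-0.5,0,0,0],[0.6,0,0,-0.8,0,0,0]]
  ]
}}

```text
time: 18.72
tool_pos: [0.5635, 0.11, 0.4643]
ee_rot: [-3.135, -0.001, 1.789]
wrist_force: [-0.1, -1.4, 0.7]
width: 0.0563
```

```bash
python3 - <<'E'
from h import *
P=robot.camera_params("wrist");im,d=robot.snapshot("wrist");cv2.imwrite("pics/w12.png",im[:,:,::-1])
P2=robot.camera_params("side");im,d=robot.snapshot("side");cv2.imwrite("pics/s12.png",im[60:260,180:380,::-1].repeat(3,0).repeat(3,1))
for ph in(.75,.8,.85,.9,.95):
    e=tab(ph)+.0*YH
    print(ph,proj(P,e).round(0).tolist(),((proj(P2,[e, case(85,-130,60)+.17*(-np.cos(ph)*XH+np.sin(ph)*ZH)+.01*(np.sin(ph)*XH+np.cos(ph)*ZH)])-[180,60])*3).round(0).tolist())
E
```

```text
0.75 [[258.0, 193.0]] [[241.0, 229.0], [167.0, 291.0]]
0.8 [[258.0, 204.0]] [[245.0, 227.0], [170.0, 289.0]]
0.85 [[258.0, 216.0]] [[249.0, 225.0], [173.0, 288.0]]
0.9 [[257.0, 228.0]] [[254.0, 223.0], [177.0, 287.0]]
0.95 [[257.0, 241.0]] [[258.0, 222.0], [181.0, 286.0]]
```

View pics/w12.png

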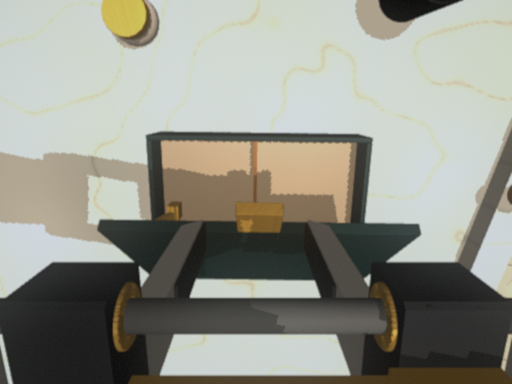

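View pics/s12.png

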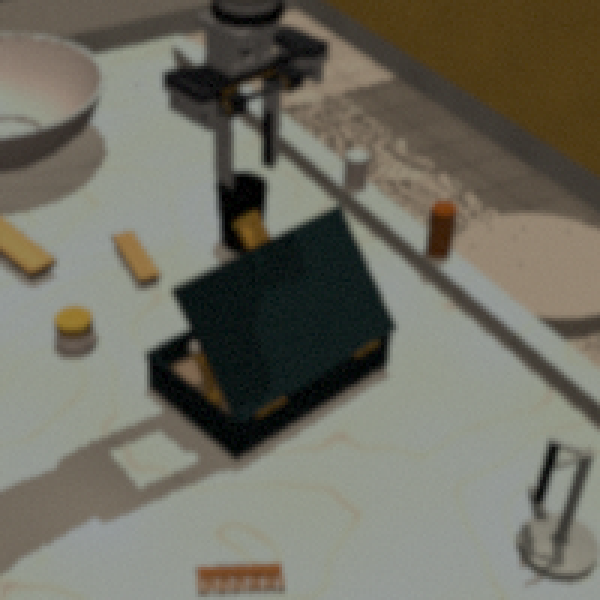

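The lid rests at about 0.85: its corner at (174,289) and tab at (250,232) match the prediction, and the stay is up. Now for the brush.

```bash
cat >> h.py <<'E'
def lean(ang_deg,L):
    """tool leaning back along horizontal direction ang_deg by L deg; returns jaw, zt"""
    a=np.radians(ang_deg);u=np.array([np.cos(a),np.sin(a),0]);L=np.radians(L)
    return np.array([u[1],-u[0],0]), -np.sin(L)*u-np.cos(L)*ZH
E
python3 - <<'E'
from h import *
j,z=lean(85.1,34);go([.527,.368,.16],j,z)
E
```

```text
t 18.82 frac shift [3.561 0.489 1.623] turn [ 0.063 -0.375  0.186] | mm 394.4 deg 38.1 q [ 0.09  0.14  1.19 -0.    1.81 -0.12] F [0.4 0.6 1.4] w 0.056
```

>>> {"name": "move_arm", "arguments": {
  "increments": [
    [[0.7,0.35,0.05,0,0,0,0],[0.7,0.7,0.1,0,0,0,0],[0.7,1,0.14,0,0,0,0]]
  ]
}}

```text
time: 19.07
tool_pos: [0.5555, 0.2116, 0.4642]
ee_rot: [-3.139, -0.0, 1.788]
wrist_force: [-0.1, 0.3, 0.8]
width: 0.0655
```

>>> {"name": "move_arm", "arguments": {
  "increments": [
    [[0.7,0.4,0.05,0,0,0,0],[0.7,0.8,0.1,0,0,0,0],[0.7,1,0.14,0,0,0,0]]
  ]
}}

```text
time: 19.32
tool_pos: [0.5466, 0.315, 0.4635]
ee_rot: [-3.137, -0.001, 1.793]
wrist_force: [0.2, -1.4, -0.2]
width: 0.0658
```

>>> {"name": "move_arm", "arguments": {
  "increments": [
    [[0.7,0.3,0.05,0.1,0.01,-0.06,0.03],[0.7,0.6,0.1,0.2,0.02,-0.12,0.06],[0.7,0.8,0.14,0.4,0.03,-0.18,0.09],[0.7,1,0.14,0.6,0.04,-0.25,0.12],[0.7,1,0.14,0.7,0.05,-0.31,0.15],[0.7,1,0.14,0.8,0.063,-0.375,0.186],[0.7,1,0.14,0.8,0.063,-0.375,0.186]]
  ]
}}

```text
time: 19.9
tool_pos: [0.5394, 0.4134, 0.3785]
ee_rot: [-3.12, 0.605, 1.499]
wrist_force: [0.2, 0.3, -1.6]
width: 0.066
```

```bash
python3 - <<'E'
from h import *
j,z=lean(85.1,34);go([.527,.368,.12],j,z)
P=robot.camera_params("wrist");im,d=robot.snapshot("wrist");cv2.imwrite("pics/w13.png",im[:,:,::-1]);np.savez("pics/w13.npz",d=d,**P)
E
```

```text
t 19.9 frac shift [ 1.069 -0.064  0.59 ] turn [-0.009  0.008  0.007] | mm 122.3 deg 1.2 q [ 0.66  0.54  0.9  -0.49  2.1   0.58] F [ 0.2  0.3 -1.6] w 0.066
```

View pics/w13.png

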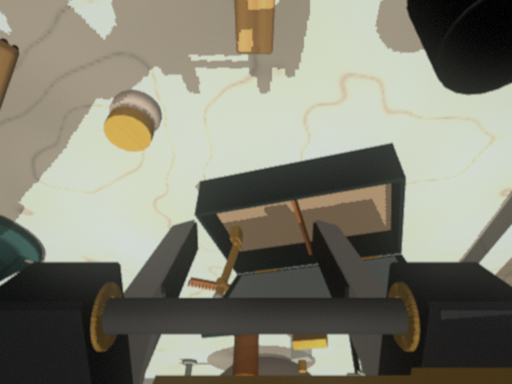

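>>> {"name": "move_arm", "arguments": {
  "increments": [
    [[0.7,0.35,-0.02,0.1,0,0,0],[0.7,0.7,-0.04,0.2,0,0,0],[0.7,1,-0.06,0.3,0,0,0],[0.7,1,-0.06,0.3,0,0,0],[0.7,1,-0.06,0.3,0,0,0]]
  ]
}}

```text
time: 20.37
tool_pos: [0.5387, 0.4779, 0.3033]
ee_rot: [-3.127, 0.597, 1.494]
wrist_force: [-0.2, 0.3, 0.6]
width: 0.066
```

```bash
python3 - <<'E'
from h import *
j,z=lean(85.1,34);go([.527,.368,.12],j,z)
P=robot.camera_params("wrist");im,d=robot.snapshot("wrist");cv2.imwrite("pics/w14.png",im[:,:,::-1]);np.savez("pics/w14.npz",d=d,**P)
b=np.array([.5272,.3684,.02]);a=np.radians(85.1);u=np.array([np.cos(a),np.sin(a),0]);v=np.array([-u[1],u[0],0])
print("brush",proj(P,[b-.06*u-.017*v,b-.06*u+.017*v,b+.06*u-.017*v,b+.06*u+.017*v]).round(0).tolist())
im,d=robot.snapshot("side");cv2.imwrite("pics/s14.png",im[60:260,120:320,::-1].repeat(3,0).repeat(3,1))
E
```

```text
t 20.37 frac shift [ 0.11  -0.019  0.337] turn [-0.006  0.002  0.005] | mm 35.5 deg 0.7 q [ 0.73  0.67  0.85 -0.44  2.04  0.69] F [-0.2  0.3  0.6] w 0.066
brush [[274.0, 166.0], [238.0, 165.0], [282.0, 36.0], [232.0, 36.0]]
```

View pics/w14.png

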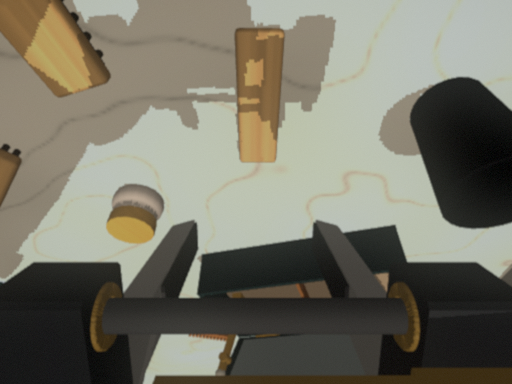

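View pics/s14.png

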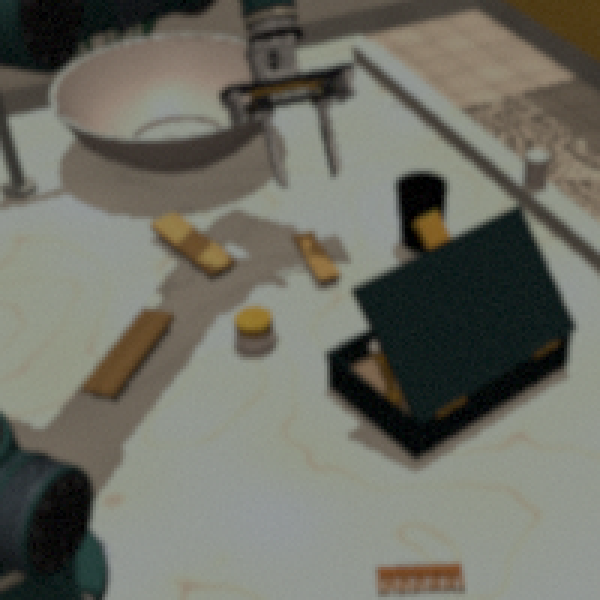

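The brush is 6 mm or less from where I expected it, at (260,95) px. I'll shift the estimate to (0.529, 0.3715) and descend.

```bash
python3 - <<'E'
from h import *
j,z=lean(85.1,34);go([.530,.3795,.07],j,z);go([.530,.3795,.024],j,z)
E
```

```text
t 20.47 frac shift [ 0.518 -0.005  0.719] turn [-0.003 -0.     0.002] | mm 88.6 deg 0.3 q [ 0.73  0.67  0.85 -0.44  2.04  0.69] F [-0.1 -0.6  0.4] w 0.066
t 20.47 frac shift [ 0.775 -0.002  1.101] turn [-0.003 -0.     0.002] | mm 134.6 deg 0.3 q [ 0.73  0.67  0.85 -0.44  2.04  0.69] F [-0.1 -0.6  0.4] w 0.066
```

>>> {"name": "move_arm", "arguments": {
  "increments": [
    [[0.7,0.2,0,0.3,0,0,0],[0.7,0.4,0,0.55,0,0,0],[0.7,0.52,0,0.72,0,0,0],[0.7,0.52,0,0.72,0,0,0],[0.7,0.52,0,0.72,0,0,0],[0.7,0.52,0,0.72,0,0,0]]
  ]
}}

```text
time: 20.97
tool_pos: [0.5393, 0.4804, 0.2205]
ee_rot: [-3.137, 0.592, 1.487]
wrist_force: [0.5, 0.0, 0.1]
width: 0.0662
```

```bash
python3 - <<'E'
from h import *
j,z=lean(85.1,34);go([.530,.3795,.024],j,z)
P=robot.camera_params("wrist");im,d=robot.snapshot("wrist");cv2.imwrite("pics/w15.png",im[:,:,::-1])
E
```

```text
t 20.97 frac shift [ 0.259 -0.004  0.396] turn [-0.003 -0.001  0.001] | mm 47.3 deg 0.3 q [ 0.73  0.72  0.94 -0.41  1.91  0.76] F [0.5 0.  0.1] w 0.0662
```

View pics/w15.png

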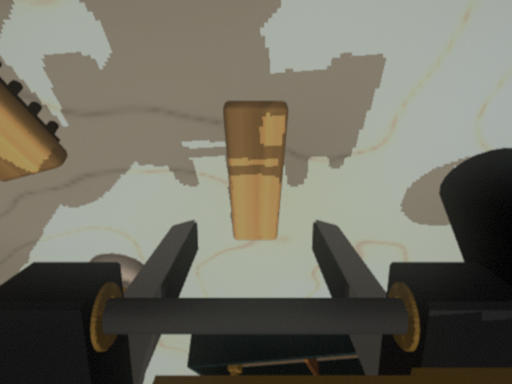

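>>> {"name": "move_arm", "arguments": {
  "increments": [
    [[0.7,0.1,0,0.15,0,0,0],[0.7,0.2,0,0.3,0,0,0],[0.7,0.25,0,0.37,0,0,0],[0.7,0.25,0,0.37,0,0,0],[0.7,0.25,0,0.37,0,0,0],[0.7,0.25,0,0.37,0,0,0]]
  ]
}}

```text
time: 21.52
tool_pos: [0.5384, 0.481, 0.1738]
ee_rot: [-3.134, 0.594, 1.489]
wrist_force: [0.7, 0.1, 0.4]
width: 0.0659
```

```bash
python3 - <<'E'
from h import *
j,z=lean(85.1,34);go([.530,.3795,.024],j,z)
E
```

```text
t 21.52 frac shift [-0.007  0.003  0.011] turn [-0.003  0.     0.002] | mm 1.3 deg 0.4 q [ 0.73  0.75  0.98 -0.41  1.85  0.79] F [0.7 0.1 0.4] w 0.0659
```

>>> {"name": "move_arm", "arguments": {
  "increments": [
    [[0.2,0,0,0,0,0,0],[0.2,0,0,0,0,0,0],[0.2,0,0,0,0,0,0],[0.2,0,0,0,0,0,0],[0.2,0,0,0,0,0,0],[0.2,0,0,0,0,0,0],[0.2,0,0,0,0,0,0],[0.2,0,0,0,0,0,0]]
  ]
}}

```text
time: 22.18
tool_pos: [0.538, 0.4807, 0.1719]
ee_rot: [-3.132, 0.595, 1.491]
wrist_force: [0.4, 0.2, 0.3]
width: 0.0336
```

```bash
python3 - <<'E'
from h import *
j,z=lean(85.1,34);go([.530,.3795,.17],j,z)
E
```

```text
t 22.18 frac shift [-0.833 -0.005 -1.215] turn [-0.004  0.001  0.003] | mm 147.3 deg 0.5 q [ 0.73  0.76  0.98 -0.41  1.84  0.79] F [0.4 0.2 0.3] w 0.0336
```

>>> {"name": "move_arm", "arguments": {
  "increments": [
    [[0.2,-0.08,0,-0.12,0,0,0],[0.2,-0.2,0,-0.3,0,0,0],[0.2,-0.35,0,-0.5,0,0,0],[0.2,-0.5,0,-0.72,0,0,0],[0.2,-0.57,0,-0.83,0,0,0],[0.2,-0.57,0,-0.83,0,0,0],[0.2,-0.57,0,-0.83,0,0,0]]
  ]
}}

```text
time: 22.77
tool_pos: [0.5387, 0.4801, 0.2734]
ee_rot: [-3.133, 0.593, 1.49]
wrist_force: [-0.2, 0.7, -1.3]
width: 0.0337
```

```bash
python3 - <<'E'
from h import *
j,z=lean(102,34);go(case(-135,61,125),j,z)
P=robot.camera_params("wrist");im,d=robot.snapshot("wrist");cv2.imwrite("pics/w16.png",im[:,:,::-1])
im,d=robot.snapshot("side");cv2.imwrite("pics/s16.png",im[60:260,120:320,::-1].repeat(3,0).repeat(3,1))
E
```

```text
t 22.77 frac shift [-1.392  0.598  0.924] turn [-0.109 -0.001 -0.153] | mm 177.4 deg 16.9 q [ 0.73  0.69  0.89 -0.43  1.99  0.72] F [-0.2  0.7 -1.3] w 0.0337
```

View pics/w16.png

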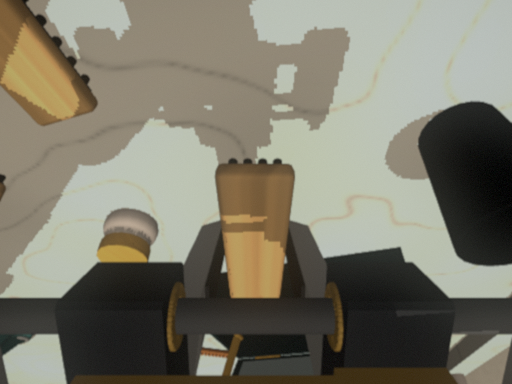

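View pics/s16.png

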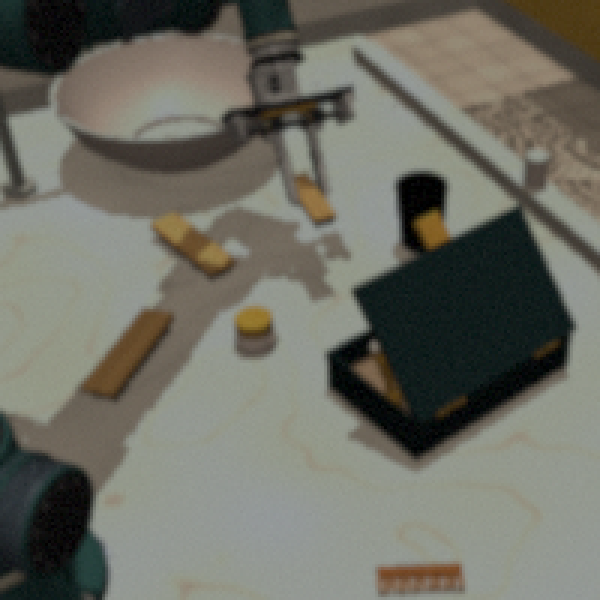

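```bash
python3 - <<'E'
from h import *
j,z=lean(102,34);go(case(-150,63,110),j,z)
E
```

```text
t 22.87 frac shift [-1.197  0.577  0.939] turn [-0.111  0.001 -0.151] | mm 162.8 deg 16.9 q [ 0.73  0.69  0.89 -0.43  1.99  0.72] F [-1.6 -0.5 -1.4] w 0.0337
```

>>> {"name": "move_arm", "arguments": {
  "increments": [
    [[0.2,-0.2,0.1,0.15,-0.02,0,-0.03],[0.2,-0.4,0.19,0.3,-0.05,0,-0.06],[0.2,-0.6,0.29,0.45,-0.08,0,-0.1],[0.2,-0.8,0.39,0.6,-0.11,0,-0.15],[0.2,-0.95,0.46,0.74,-0.111,0,-0.151],[0.2,-0.95,0.46,0.74,-0.111,0,-0.151],[0.2,-0.95,0.46,0.74,-0.111,0,-0.151]]
  ]
}}

```text
time: 23.45
tool_pos: [0.5741, 0.3551, 0.2615]
ee_rot: [-3.14, 0.596, 1.778]
wrist_force: [0.1, 0.7, -0.9]
width: 0.0336
```

```bash
python3 - <<'E'
from h import *
j,z=lean(102,34);go(case(-130,63,100),j,z)
P=robot.camera_params("wrist");im,d=robot.snapshot("wrist");cv2.imwrite("pics/w17.png",im[:,:,::-1])
for y in(-130,0,130): print(y,proj(P,[case(-85,y,60),case(-79,y,60)]).round(0).tolist())
E
```

```text
t 23.45 frac shift [-0.366  0.023  0.397] turn [-0.002  0.001 -0.001] | mm 54.0 deg 0.2 q [ 0.59  0.51  1.17 -0.55  1.69  0.38] F [ 0.1  0.7 -0.9] w 0.0336
-130 [[30.0, 258.0], [33.0, 261.0]]
0 [[184.0, 258.0], [185.0, 261.0]]
130 [[338.0, 258.0], [337.0, 261.0]]
```

View pics/w17.png

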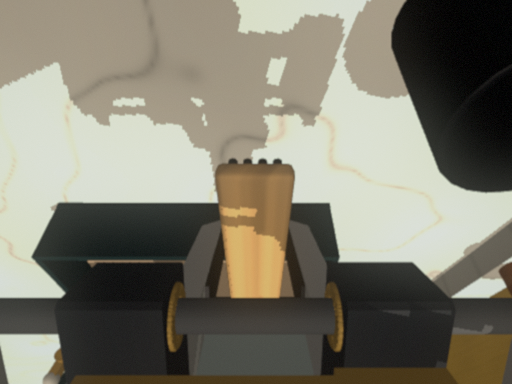

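>>> {"name": "move_arm", "arguments": {
  "increments": [
    [[0.2,-0.12,0.01,0.13,0,0,0],[0.2,-0.24,0.02,0.26,0,0,0],[0.2,-0.36,0.02,0.39,0,0,0],[0.2,-0.36,0.02,0.39,0,0,0],[0.2,-0.36,0.02,0.39,0,0,0],[0.2,-0.36,0.02,0.39,0,0,0]]
  ]
}}

```text
time: 24.0
tool_pos: [0.5871, 0.3059, 0.2519]
ee_rot: [3.138, 0.594, 1.777]
wrist_force: [0.9, 0.4, -0.1]
width: 0.0337
```

```bash
python3 - <<'E'
from h import *
j,z=lean(102,34);go(case(-130,63,100),j,z);go(case(-75,63,92),j,z);go(case(-21,63,88),j,z)
im,d=robot.snapshot("side");cv2.imwrite("pics/s17.png",im[60:260,160:360,::-1].repeat(3,0).repeat(3,1))
im,d=robot.snapshot("top");cv2.imwrite("pics/t17.png",im[50:250,100:300,::-1].repeat(3,0).repeat(3,1))
E
```

```text
t 24.0 frac shift [ 0.001 -0.004  0.032] turn [ 0.001  0.001 -0.002] | mm 3.2 deg 0.2 q [ 0.52  0.48  1.24 -0.56  1.61  0.34] F [ 0.9  0.4 -0.1] w 0.0337
t 24.0 frac shift [-0.41  -0.003  0.406] turn [ 0.001  0.001 -0.002] | mm 57.7 deg 0.2 q [ 0.52  0.48  1.24 -0.56  1.61  0.34] F [ 0.9  0.4 -0.1] w 0.0337
t 24.0 frac shift [-0.835 -0.002  0.741] turn [ 0.001  0.001 -0.002] | mm 111.7 deg 0.2 q [ 0.52  0.48  1.24 -0.56  1.61  0.34] F [ 0.9  0.4 -0.1] w 0.0337
```

View pics/s17.png

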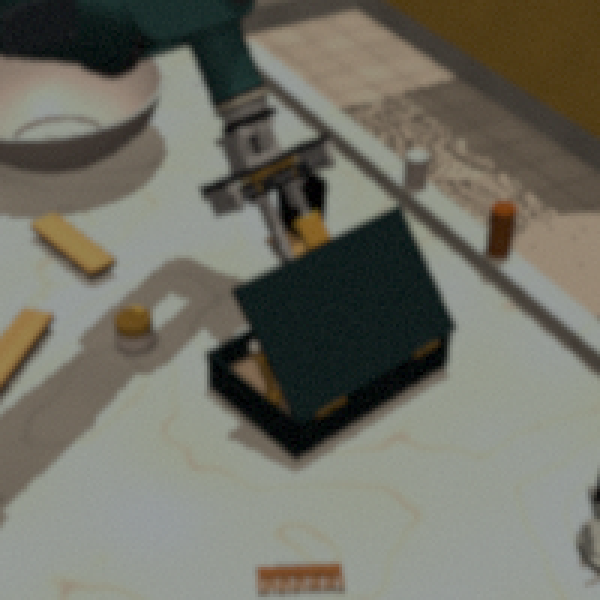

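View pics/t17.png

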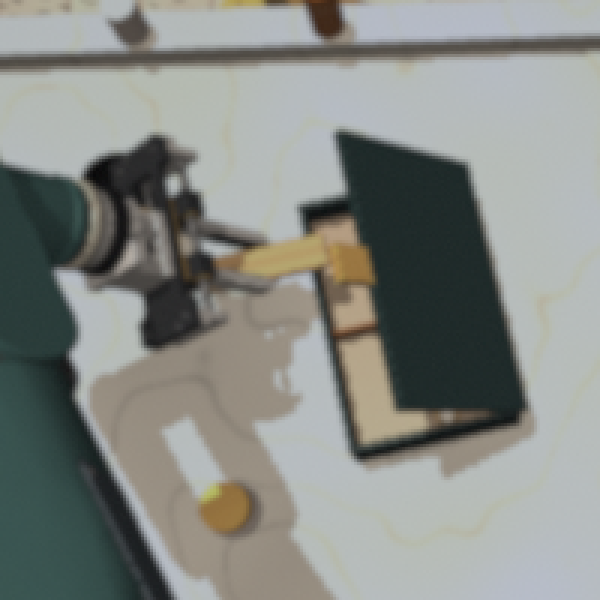

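```bash
python3 - <<'E'
from h import *
for n in("top",):
    P=robot.camera_params(n);im,d=robot.snapshot(n)
    hsv=cv2.cvtColor(im[:,:,::-1].copy(),cv2.COLOR_BGR2HSV)
    m=cv2.inRange(hsv,(12,70,80),(30,255,255));m[:,:172]=0;m[:,212:]=0;m[:110]=0;m[160:]=0
    v,u=np.nonzero(m);dd=d[v,u]
    c=np.linalg.solve(P['mtx'],np.c_[u,v,np.ones(len(u))].T).T*dd[:,None]
    X=(c-P['t'])@P['R']
    r=X-C;T=np.c_[r@XH,r@YH,X[:,2]]*1e3
    for lo in range(-210,-40,10):
        s=T[(T[:,0]>lo)&(T[:,0]<=lo+10)]
        if len(s): print(lo,len(s),np.median(s,0).round(1),s[:,1].min().round(),s[:,1].max().round())
E
```

```text
-170 11 [-163.7   72.5  101. ] 66.0 78.0
-160 16 [-154.    70.2   99.9] 64.0 77.0
-150 24 [-144.8   69.    99.6] 59.0 78.0
-140 32 [-134.4   65.7  100.7] 53.0 80.0
-130 39 [-124.4   67.2   99.3] 48.0 82.0
-120 38 [-115.3   62.5   99.9] 46.0 82.0
-110 36 [-105.1   62.7  100.9] 48.0 77.0
-100 36 [-94.9  62.2 100. ] 46.0 78.0
-90 38 [-84.7  63.3  99.3] 47.0 97.0
-80 95 [-75.3  59.9  23. ] 10.0 125.0
-70 70 [-66.3  74.8  21.8] 46.0 125.0
-60 13 [-57.  113.6  21. ] -8.0 126.0
-50 13 [-48.3   9.6 217.2] -3.0 17.0
```

```bash
python3 - <<'E'
from h import *
P=robot.camera_params("top");im,d=robot.snapshot("top")
v,u=np.mgrid[110:160,160:215].reshape(2,-1);dd=d[v,u]
c=np.linalg.solve(P['mtx'],np.c_[u,v,np.ones(len(u))].T).T*dd[:,None]
X=(c-P['t'])@P['R'];r=X-C;T=np.c_[r@XH,r@YH,X[:,2]]*1e3
s=T[(abs(T[:,2]-100)<6)&(abs(T[:,1]-63)<14)];print(s[:,0].max(),np.sort(s[:,0])[-8:].round(1))
o=robot.get_obs();R0=Ro.from_euler('xyz',o['ee_rot']).as_matrix();g=o['tool_pos']+.18*R0[:,2]-C;print(g@XH,g@YH,g[2])
E
```

```text
-62.39633474445655 [-64.2 -63.8 -63.7 -63.3 -63.1 -63.  -62.5 -62.4]
-0.13259179209254676 0.06391117696400754 0.10307831445131954
```

>>> {"name": "move_arm", "arguments": {
  "increments": [
    [[0.2,-0.1,0,0.1,0,0,0],[0.2,-0.2,0,0.2,0,0,0],[0.2,-0.3,0,0.3,0,0,0],[0.2,-0.41,0,0.39,0,0,0],[0.2,-0.41,0,0.39,0,0,0],[0.2,-0.41,0,0.39,0,0,0],[0.2,-0.41,0,0.39,0,0,0]]
  ]
}}

```text
time: 24.78
tool_pos: [0.5987, 0.2512, 0.2427]
ee_rot: [3.138, 0.594, 1.776]
wrist_force: [1.1, 0.4, -0.5]
width: 0.0337
```

```bash
python3 - <<'E'
from h import *
j,z=lean(102,34);go(case(-75,63,92),j,z);go(case(-21,63,89),j,z)
im,d=robot.snapshot("side");cv2.imwrite("pics/s18.png",im[60:260,160:360,::-1].repeat(3,0).repeat(3,1))
E
```

```text
t 24.78 frac shift [ 0.001 -0.003  0.017] turn [ 0.001  0.    -0.002] | mm 1.7 deg 0.2 q [ 0.44  0.45  1.31 -0.58  1.54  0.29] F [ 1.1  0.4 -0.5] w 0.0337
t 24.78 frac shift [-0.43  -0.003  0.344] turn [ 0.001  0.    -0.002] | mm 55.0 deg 0.2 q [ 0.44  0.45  1.31 -0.58  1.54  0.29] F [ 1.1  0.4 -0.5] w 0.0337
```

View pics/s18.png

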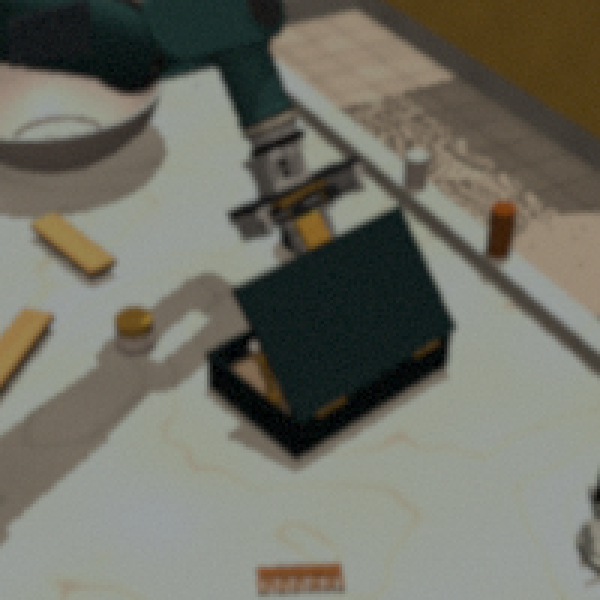

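>>> {"name": "move_arm", "arguments": {
  "increments": [
    [[0.2,-0.07,0,0.055,0,0,0],[0.2,-0.14,0,0.11,0,0,0],[0.2,-0.21,0,0.165,0,0,0],[0.2,-0.28,0,0.22,0,0,0],[0.2,-0.35,0,0.28,0,0,0],[0.2,-0.42,0,0.335,0,0,0],[0.2,-0.42,0,0.335,0,0,0],[0.2,-0.42,0,0.335,0,0,0]]
  ]
}}

```text
time: 25.5
tool_pos: [0.6098, 0.1984, 0.2383]
ee_rot: [3.138, 0.594, 1.776]
wrist_force: [0.5, 0.1, -1.2]
width: 0.0338
```

```bash
python3 - <<'E'
from h import *
j,z=lean(102,34);go(case(-21,63,88),j,z);go(case(-21,63,60),j,z);go(case(-21,63,44),j,z)
im,d=robot.snapshot("side");cv2.imwrite("pics/s19.png",im[60:260,160:360,::-1].repeat(3,0).repeat(3,1))
im,d=robot.snapshot("top");cv2.imwrite("pics/t19.png",im[50:250,100:300,::-1].repeat(3,0).repeat(3,1))
E
```

```text
t 25.5 frac shift [-0.001 -0.002  0.014] turn [ 0.001  0.001 -0.002] | mm 1.4 deg 0.2 q [ 0.36  0.42  1.35 -0.59  1.48  0.24] F [ 0.5  0.1 -1.2] w 0.0338
t 25.5 frac shift [ 0.156 -0.003  0.246] turn [ 0.001  0.001 -0.002] | mm 29.1 deg 0.2 q [ 0.36  0.42  1.35 -0.59  1.48  0.24] F [ 0.5  0.1 -1.2] w 0.0338
t 25.5 frac shift [ 0.245 -0.003  0.378] turn [ 0.001  0.001 -0.002] | mm 45.1 deg 0.2 q [ 0.36  0.42  1.35 -0.59  1.48  0.24] F [ 0.5  0.1 -1.2] w 0.0338
```

View pics/s19.png

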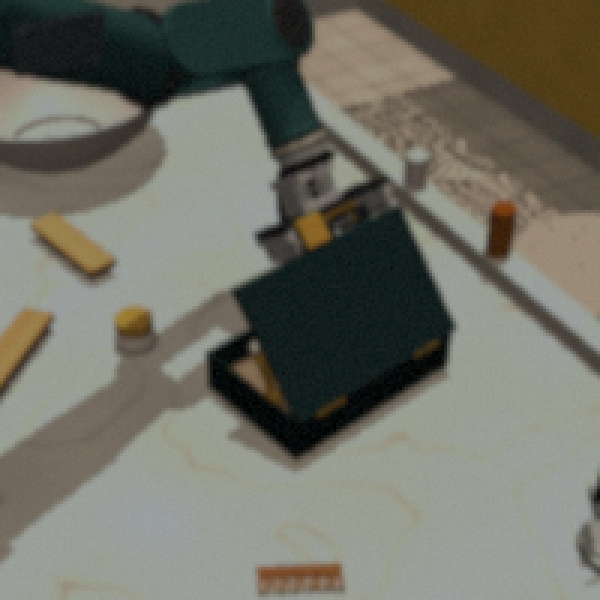

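View pics/t19.png

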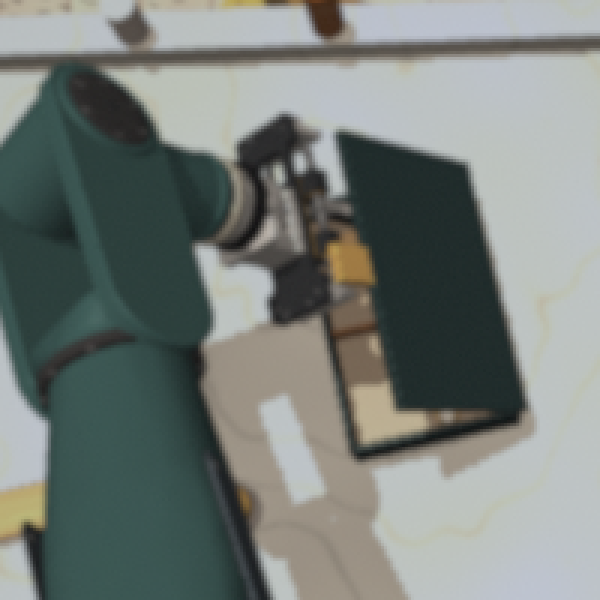

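No contact and the lid has not moved. Lowering into the tray.

>>> {"name": "move_arm", "arguments": {
  "increments": [
    [[0.2,0.04,0,0.065,0,0,0],[0.2,0.08,0,0.13,0,0,0],[0.2,0.12,0,0.19,0,0,0],[0.2,0.16,0,0.25,0,0,0],[0.2,0.2,0,0.31,0,0,0],[0.2,0.23,0,0.36,0,0,0],[0.2,0.23,0,0.36,0,0,0],[0.2,0.23,0,0.36,0,0,0]]
  ]
}}

```text
time: 26.27
tool_pos: [0.6099, 0.1981, 0.1949]
ee_rot: [3.139, 0.595, 1.778]
wrist_force: [0.1, 0.2, 0.1]
width: 0.0336
```

```bash
python3 - <<'E'
from h import *
j,z=lean(102,34);go(case(-21,63,43),j,z)
E
```

```text
t 26.27 frac shift [ 0.01  -0.003  0.025] turn [ 0.001  0.001 -0.001] | mm 2.7 deg 0.1 q [ 0.36  0.46  1.39 -0.6   1.42  0.28] F [0.1 0.2 0.1] w 0.0336
```

>>> {"name": "move_arm", "arguments": {
  "increments": [
    [[0.2,0.006,0,0.012,0,0,0],[0.2,0.012,0,0.025,0,0,0],[0.2,0.012,0,0.025,0,0,0],[0.2,0.012,0,0.025,0,0,0]]
  ]
}}

```text
time: 26.6
tool_pos: [0.6102, 0.1978, 0.1932]
ee_rot: [3.137, 0.595, 1.777]
wrist_force: [0.0, 0.6, -0.5]
width: 0.0337
```

```bash
python3 - <<'E'
from h import *
j,z=lean(102,34);go(case(-21,63,42),j,z)
E
```

```text
t 26.6 frac shift [ 0.01  -0.005  0.017] turn [ 0.002  0.001 -0.002] | mm 2.0 deg 0.2 q [ 0.36  0.46  1.39 -0.6   1.42  0.28] F [ 0.   0.6 -0.5] w 0.0337
```

>>> {"name": "move_arm", "arguments": {
  "increments": [
    [[0.2,0.006,0,0.01,0,0,0],[0.2,0.012,0,0.02,0,0,0],[0.2,0.012,0,0.02,0,0,0],[0.2,0.012,0,0.02,0,0,0]]
  ]
}}

```text
time: 26.93
tool_pos: [0.6102, 0.1979, 0.192]
ee_rot: [3.136, 0.595, 1.776]
wrist_force: [-2.1, 1.3, 6.1]
width: 0.0337
```

```bash
python3 - <<'E'
from h import *
j,z=lean(102,34);go(case(-21,63,42),j,z)
E
```

```text
t 26.93 frac shift [ 0.002 -0.006  0.008] turn [ 0.002  0.001 -0.002] | mm 1.0 deg 0.3 q [ 0.36  0.46  1.39 -0.6   1.41  0.28] F [-2.1  1.3  6.1] w 0.0337
```

>>> {"name": "move_arm", "arguments": {
  "increments": [
    [[0.4,0,0,0,0,0,0],[0.5,0,0,0,0,0,0],[0.5,0,0,0,0,0,0],[0.5,0,0,0,0,0,0],[0.5,0,0,0,0,0,0],[0.5,0,0,-0.1,0,0,0],[0.5,0,0,-0.3,0,0,0],[0.5,0,0,-0.5,0,0,0]]
  ]
}}

```text
time: 27.6
tool_pos: [0.6038, 0.2251, 0.2317]
ee_rot: [3.141, 0.595, 1.778]
wrist_force: [1.1, -0.8, 0.7]
width: 0.0468
```

```bash
python3 - <<'E'
from h import *
j,z=lean(102,34);go(case(-130,63,150),j,z)
P=robot.camera_params("wrist");im,d=robot.snapshot("wrist");cv2.imwrite("pics/w20.png",im[:,:,::-1])
E
```

```text
t 27.6 frac shift [ 0.29  -0.    -1.012] turn [-0.     0.001 -0.001] | mm 105.3 deg 0.1 q [ 0.4   0.44  1.34 -0.58  1.5   0.27] F [ 1.1 -0.8  0.7] w 0.0468
```

View pics/w20.png

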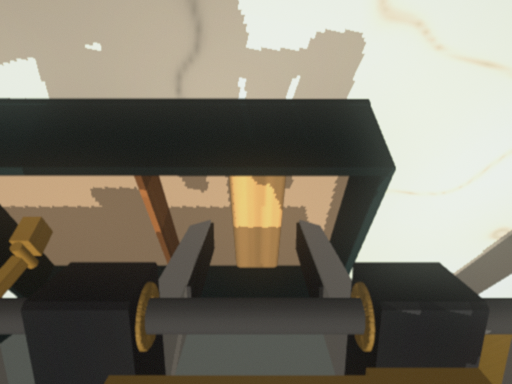

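>>> {"name": "move_arm", "arguments": {
  "increments": [
    [[0.5,0,0,-0.3,0,0,0],[0.5,0.1,0,-0.6,0,0,0],[0.5,0.2,0,-1,0,0,0],[0.5,0.3,0,-1,0,0,0],[0.5,0.6,0,-1,0,0,0],[0.5,0.9,0,-1,0,0,0],[0.5,1,0,-1,0,0,0],[0.5,1,0,-1,0,0,0]]
  ]
}}

```text
time: 28.32
tool_pos: [0.5742, 0.3624, 0.2555]
ee_rot: [-3.139, 0.596, 1.784]
wrist_force: [-0.8, -0.6, -0.7]
width: 0.0469
```

```bash
python3 - <<'E'
from h import *
print(robot.get_obs()['time'],robot.get_obs()['wrist_force'])
P=robot.camera_params("wrist");im,d=robot.snapshot("wrist");cv2.imwrite("pics/w21.png",im[:,:,::-1])
hsv=cv2.cvtColor(im[:,:,::-1].copy(),cv2.COLOR_BGR2HSV)
K=P['mtx'];v,u=np.mgrid[0:384,0:512].reshape(2,-1);dd=d[v,u]
c=np.linalg.solve(K,np.c_[u,v,np.ones(len(u))].T).T*dd[:,None];X=(c-P['t'])@P['R'];r=X-C;T=np.c_[r@XH,r@YH,X[:,2]]*1e3
m=(dd>0)&(abs(T[:,1]-63)<40)&(abs(T[:,0])<78)&(T[:,2]>33)&(T[:,2]<55)
print(m.sum(),T[m].mean(0),T[m].min(0),T[m].max(0))
A=np.c_[T[m][:,:2],np.ones(m.sum())];print("plane",np.linalg.lstsq(A,T[m][:,2],rcond=None)[0])
im,d=robot.snapshot("side");cv2.imwrite("pics/s21.png",im[60:260,160:360,::-1].repeat(3,0).repeat(3,1))
im,d=robot.snapshot("top");cv2.imwrite("pics/t21.png",im[:,:,::-1])
E
```

```text
28.3167 [-0.83423603 -0.61757378 -0.69254599]
862 [-15.77974263  63.99658419  40.29746973] [-44.86382681  47.05676692  36.8437368 ] [20.08576216 81.0093941  41.50403365]
plane [-2.58207069e-03  1.26969703e-03  4.01754690e+01]
```

View pics/w21.png

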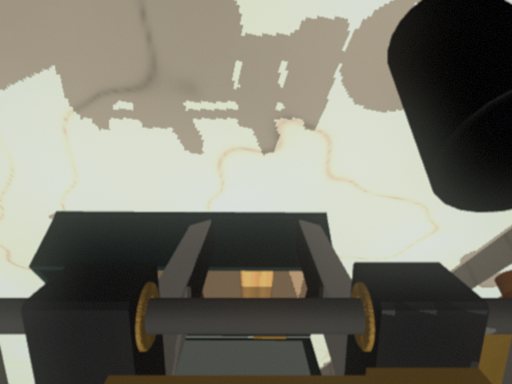

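View pics/s21.png

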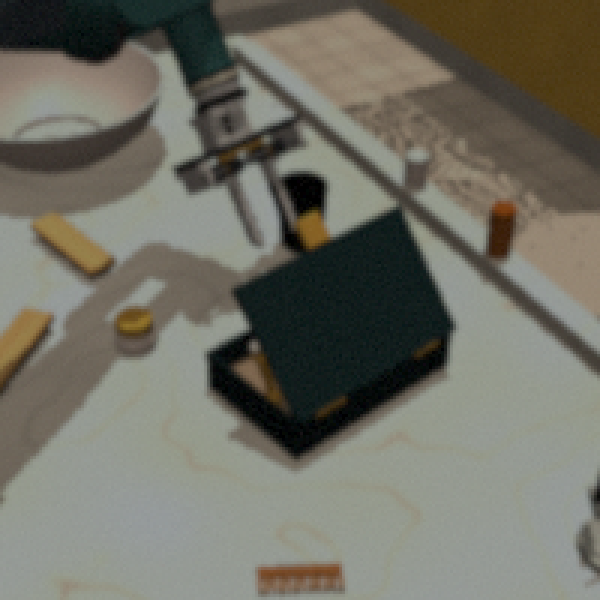

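View pics/t21.png

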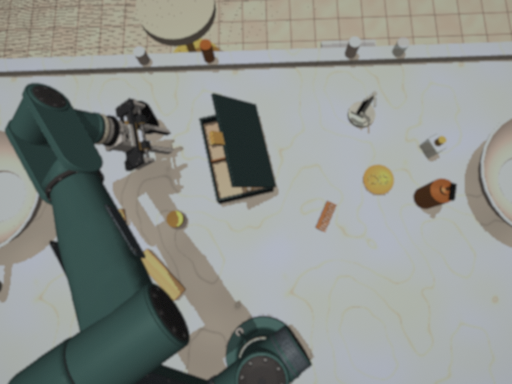

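>>> {"name": "move_arm", "arguments": {
  "increments": [
    [[0.5,0,0,0,0,0,0],[0.5,0,0,0,0,0,0],[0.5,0,0,0,0,0,0]]
  ]
}}

```text
time: 28.72
tool_pos: [0.5759, 0.3599, 0.2599]
ee_rot: [3.136, 0.594, 1.775]
wrist_force: [0.4, 0.2, -0.5]
width: 0.0471
```

```bash
python3 -c "
from bench import robot
print(robot.close_job())"
```

```text
the job is handed in; nothing more can be done
None
```

The job is handed in at about 29 s of the 72 s allowed; no verdict was reported. I swung the lid back to its stop, flipped the stay up, lowered the lid onto it, and laid the smallest brush in the tray under the propped lid.

- **Lid and stay:** In the side view after release, the lid matched an angle of about 0.85 rad, and it looked unchanged in the last pictures. The stay's ball fitted about 1.86 rad before I lowered the lid. After that I checked the stay only by eye, and it was still up.
- **Brush:** The wrist depth put its top 40 mm above the vanity top and level, so it lies flat on the tray floor. Its centre is about 10 mm from the tray's centre along the case's x axis and 3 mm along y.
- **Bystanders and contact:** Those visible in the last pictures looked unmoved, but I compared them by eye and did not measure. The arm hid part of the table in the top view. Wrist force was near zero before hand-in, so the robot was touching nothing.
- **Deviations:** The pinch slipped on the stud near the end of the flip. I went slightly past the stop to finish it, and upward force on the wrist reached 14 N. The positions of case, stay and brush measured from the top camera were up to about 5 mm off the wrist camera's, so I corrected for that.

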